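# Lock the fence energiser's battery cover with a screwdriver

### The arm

A 7-joint arm with a two-finger parallel gripper is mounted at the origin on the work surface. World frame = base frame: x ahead of the robot, y to its left, z up, the work surface at z = 0. Lengths are in m, angles in rad, forces in N, time in s.
With the tool pointing down it reaches from about 0.4 to 0.85 m from the base axis. Payload 4.5 kg.
Tool frame: the origin (TCP) lies midway between the tips of the shut fingers; the grasp point (between the pads) lies robot.tcp_to_grasp behind it (robot.tcp_to_grasp is the distance from the TCP to the grasp point, in m); z points along the fingers, x is the direction in which the jaws open and shut, and the axes are right-handed (so a half turn about z gives the same grasp; the last joint's range is limited). The gripper opens to 88 mm and grips with 3 to 60 N. Pads are 18 mm wide; open, the fingers measure 123 mm over their backs; the gripper's body (75 mm by 187 mm) begins 45 mm behind the grasp point.
Start: joints at [0.034, 0.689, -0.195, 1.565, 0.157, 0.902, -0.215], TCP at [0.625, 0, 0.239] pointing down, gripper open.
Joint ranges: [-3.01, 3.01], [-0.46, 2.08], [-1.47, 1.51], [0.13, 2.56], [-1, 4.14], [0.04, 2.09], [-2.66, 2.66]. Speed limits (rad/s): [2.57, 2.57, 3.14, 3.14, 3.14, 3.14, 3.14].

### API

Orientations are given as [roll, pitch, yaw] about the fixed x, y, z axes, in that order (R = Rz(yaw) Ry(pitch) Rx(roll)).
In Python, from station import telemetry, read_camera, workorder, robot gives the robot as it stands. The module is installed in compiled form; this text tells all that it offers.
- The arm moves only by the shell command python3 -m handwheel 'ROWS' [FORCE]. ROWS is JSON, a list of rows, each a list of 5 numbers: the gripper's target within -1 to 1 (shut at 1, half-way at 0, fully open at -1), then the shift along the tool's x, y, z in m, then the turn about the tool's z in degrees. A call has exactly 10 rows; each row shifts and turns the commanded pose from where the row before left it, along the tool's axes as they then stand; what a row does not reach is not made up. A row lasts 1/12 s, in which the tool goes at most 41.7 mm and 7.16 degrees, less where a joint would pass 70% of its speed; a pose out of reach is approached as far as the arm can. A call with a gripper value outside its range is refused whole. The fingers move at their own pace and stop on an object; FORCE is the grip in N (left out, the last holds). Time passes only in rows, so rows that do not move let the fingers close, or fill a call up. It gives the time, the measured TCP pose, the force and the opening at its end, in the units of the state.
- telemetry.read_state(): the state, without advancing time (a new reading comes with each control period).
- read_camera(name): name is "scene" or "side" or "wrist"; returns a dict with "pixels" (420x560x3 uint8, red, green, blue), "range_z" (420x560 float32, m along the optical axis (not along the pixel's ray), 0 where there is no reading), "camera_matrix" (3x3 intrinsics, pixels), "world_to_cam" (4x4, takes a point from world to camera coordinates). Camera axes: x right, y down, z forward; pixel columns grow to the right and rows downward; lengths in m; the calibration is good to about 2 mm. The wrist camera is an equidistant fisheye: a pixel r from the principal point sees the ray r / f radians off the axis. A picture is of the moment at which its call begins.
- workorder.close_job(): hands the job in, once; it reports no verdict.
The state is a dict: "time_s": time; "qpos": joint angles; "qvel": joint speeds; "tau": joint torques, N m; "position": TCP position; "tcp_rot": TCP orientation; "ft_force": force on the tool from outside, world axes, zero at the start; "moment": the same for the moment, N m; "gripper_width": opening from 0.0 (shut) to 1.0 (fully open).
Only numpy, scipy, OpenCV 4.12 (cv2) and the standard library are available. Lean on these libraries where they do the work, as an engineer would, in place of code of your own. Each camera call takes 0.05 s, during which the arm holds its last target.

### The job

The battery cover of the fence energiser is back on but its slotted quarter-turn lock screw, down in the round well of the cover, is still open. With the screwdriver that lies on the bench, press the screw down, turn it a quarter turn clockwise and let it spring back up locked; then put the screwdriver bit down in the empty glass jar. Keep the jar standing and leave the other things on the bench where they are.

Things in the scene. Friction and masses are not known exactly. Their poses are not given: they have to be found in the camera images.
- screwdriver: Flat-blade screwdriver, 190 mm, 0.15 kg, loose. Origin: middle of the blade's tip; z along the tool, tip to butt; y along the blade's width. Blade 10 mm (y) x 2.5 mm (x) x 16 mm long; round shank 10 mm thick to z = 80 mm; square wooden handle 28 x 28 mm (sides along x and y) z = 80 to 185 mm; round cap 23 mm wide to 190 mm. Centre of mass near z = 105 mm.
- handle_middle (a point): Point in the screwdriver's handle on its axis, 133 mm from the tip; axes as the screwdriver's. At the start the tool lies flat on the handle, axis 14 mm above the bench, blade width level, bit pointing to the robot's left (+y) within 0.4 rad. It can be stood in the screw well, which holds it up (leaning up to 5 degrees) when let go, to be taken again from above.
- energiser: Fence energiser on its back, fixed: grey case 170 mm (x) x 240 mm (y) x 75 mm high; origin under its centre, z up. On top a black ribbed battery cover (81 mm high) on the -y side, and a panel with rotary switch and two wing-nut terminals (up to 96 mm high) on the +y side. The lock screw is in the cover at x = -35 mm, y = -50 mm.
- well_mouth (a point): Centre of the mouth of the screw well, on the screw's axis, 90.5 mm above the bench: grey eight-sided boss 28 mm across, 11.5 mm proud of the cover; countersunk mouth 20 mm wide narrowing within 4 mm to an upright bore 12.5 mm across. Axes as the energiser's. The screw head is 30 mm down it.
- slot (a point): Middle of the slot's floor, on the screw's axis, 34.5 mm below the well's mouth when the screw is up; z up, y along the slot; moves with the screw. Slot 3.6 mm wide, 4.5 mm deep, edges flared, as long as the bore is wide; at the start along the case's short side (x) within 0.1 rad. The blade has about 0.1 rad of play in it, up to 0.2 under load: turn the driver that much further.
- lock_turn (a joint): Angle of the lock screw, rad: 0 open, 1.57 locked, growing clockwise seen from above; stops at -0.12 and 1.70. Unless pressed down it turns only about 0.2 rad from either end; pressed 3 mm or more it turns freely between them (friction about 0.02 N m).
- lock_push (a joint): How far the screw is pressed down, m: 0 up, 0.007 bottom stop. Spring: 4 N at the top plus 1 N per mm (7 N at 3 mm, 11 N at the stop). Between open and locked a cam keeps it about 3 mm down; past about 1.4 rad it can spring up again.
- jar: Empty clear glass jar, loose, 0.45 kg: 90 mm in diameter, 110 mm high, mouth 76 mm wide inside, floor 6 mm thick. Origin under its centre, z up.
- feed_tin: Bystander: closed steel tin 74 mm in diameter, 105 mm high, origin under its centre. It and the jar stand on the robot's left, one nearer, one farther.
- tick_remover: Bystander: flat yellow plastic tick remover, 120 mm long, 7 mm thick, lying in front of the energiser; origin near its middle, underside.
- cell0: Bystander: spent round battery cell standing on end, 33 mm in diameter, 61 mm high, origin under its centre.
- cell1: Bystander: the other spent cell, same size.
Things that resemble listed ones, but are neither listed nor needed, are in the scene too. Of the things that look like the screwdriver, the largest one is meant.

How it is judged:
By the outcome, as a careful person would: the job done as asked, in the order asked, and still so for the second after the job is handed in, with the robot touching nothing.
It also fails if it takes over 64 s, if anything falls off the work surface, if the arm or the gripper's body presses on something with over 40 N, if the wrist force passes 120 N, or if a joint passes its speed limit or range.

## Working session

There is one attempt and no reset: what is moved stays moved. The work goes in short steps, Python scripts to look and compute and a shell command to move; the robot and the scene stay as the last step left them, time stands still between calls to the robot, and variables do not carry over. Pictures are saved under pics/ and viewed, and the job is handed in when it is done.

```bash
mkdir -p pics
cat > h.py <<'E'
import numpy as np, cv2
from station import telemetry, read_camera, workorder, robot
def snap(n,f):
    c=read_camera(n); cv2.imwrite(f'pics/{f}.png',cv2.cvtColor(c['pixels'],cv2.COLOR_RGB2BGR)); np.savez(f'pics/{f}.npz',**c); return c
def load(f): return dict(np.load(f'pics/{f}.npz'))
def ray(c,u,v,fish=False):
    K=c['camera_matrix']; x=(u-K[0,2])/K[0,0]; y=(v-K[1,2])/K[1,1]
    if fish:
        r=np.hypot(x,y); d=np.array([np.sin(r)*x/max(r,1e-9),np.sin(r)*y/max(r,1e-9),np.cos(r)])
    else: d=np.array([x,y,1.])
    T=np.linalg.inv(c['world_to_cam']); return T[:3,3],T[:3,:3]@d
def plane(c,u,v,z,fish=False):
    o,d=ray(c,u,v,fish); return o+d*(z-o[2])/d[2]
def proj(c,p,fish=False):
    q=c['world_to_cam']@np.r_[p,1]; K=c['camera_matrix']
    if fish:
        r=np.hypot(q[0],q[1]); t=np.arctan2(r,q[2]); s=t/max(r,1e-9); return K[0,0]*q[0]*s+K[0,2],K[1,1]*q[1]*s+K[1,2]
    return K[0,0]*q[0]/q[2]+K[0,2],K[1,1]*q[1]/q[2]+K[1,2]
def cloud(c):
    K=c['camera_matrix']; v,u=np.mgrid[:420,:560]; z=c['range_z']
    P=np.stack([(u-K[0,2])/K[0,0]*z,(v-K[1,2])/K[1,1]*z,z],-1)
    T=np.linalg.inv(c['world_to_cam']); return P@T[:3,:3].T+T[:3,3]
def st():
    s=telemetry.read_state(); return {k:np.round(v,4).tolist() if not isinstance(v,float) else round(v,4) for k,v in s.items()}
E
python3 - <<'E'
from h import *
print(st(), robot.tcp_to_grasp)
for n in ['scene','side','wrist']:
    c=snap(n,n+'0'); print(n,c['camera_matrix'].tolist(),np.round(np.linalg.inv(c['world_to_cam']),3).tolist())
E
```

```text
{'time_s': 0.0, 'qpos': [0.0338, 0.69, -0.1945, 1.5663, 0.1573, 0.9025, -0.2151], 'qvel': [0.0008, -0.0004, 0.0005, -0.0018, 0.0004, -0.0002, 0.0028], 'tau': [0.0003, -52.7572, -1.2669, -15.3434, -0.0526, 0.0066, 0.0002], 'position': [0.6244, -0.0001, 0.2379], 'tcp_rot': [3.1414, 0.0019, 0.0001], 'ft_force': [0.1454, -0.0254, 0.4987], 'moment': [0.0115, -0.0131, -0.0132], 'gripper_width': 0.9992} 0.0187
scene [[540.0242301042417, 0.0, 273.1641224595561], [0.0, 540.0242301042417, 207.62786267107026], [0.0, 0.0, 1.0]] [[0.295, 0.538, -0.79, 1.529], [0.955, -0.18, 0.235, -0.321], [-0.015, -0.824, -0.567, 0.835], [0.0, 0.0, 0.0, 1.0]]
side [[490.8102765084633, 0.0, 282.9610259449596], [0.0, 490.8102765084633, 215.21565598366664], [0.0, 0.0, 1.0]] [[-0.982, -0.13, 0.14, 0.348], [-0.19, 0.594, -0.782, 0.771], [0.019, -0.794, -0.608, 0.693], [0.0, 0.0, 0.0, 1.0]]
wrist [[325.19226210127806, 0.0, 279.35768320737685], [0.0, 325.19226210127806, 213.47242499394943], [0.0, 0.0, 1.0]] [[1.0, -0.001, -0.002, 0.625], [-0.001, -0.954, -0.3, 0.077], [-0.002, 0.3, -0.954, 0.384], [0.0, 0.0, 0.0, 1.0]]
```

View pics/scene0.png

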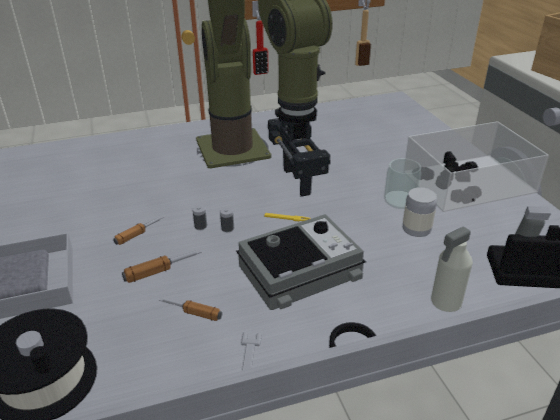

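View pics/side0.png

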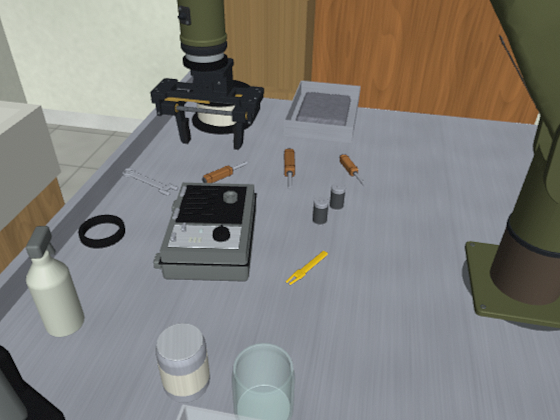

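View pics/wrist0.png

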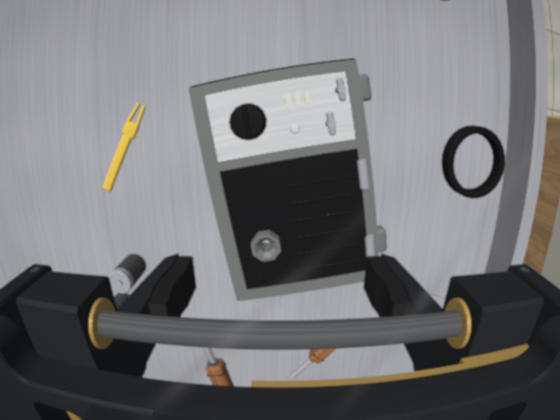

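The scene view shows the largest screwdriver at about (150,268) with its bit at (200,254). The boss is at (273,241), the jar at (403,183) and the tin at (419,212). In the wrist view the boss is at (265,246). Next I measure these positions.

Run:
```python
from h import *
for n in ['scene0','side0']:
    c=load(n); P=cloud(c); hsv=cv2.cvtColor(c['pixels'],cv2.COLOR_RGB2HSV)
    m=cv2.inRange(hsv,(3,110,50),(18,255,255)); m[:140]=0
    k,l,s,ce=cv2.connectedComponentsWithStats(m)
    for i in range(1,k):
        if s[i,4]<120: continue
        q=P[(l==i)]; q=q[(q[:,2]<.06)&(q[:,2]>0.004)]
        if len(q)<50: continue
        mid=q.mean(0); 
        top=q[:,:2]; rect=cv2.minAreaRect(top.astype(np.float32)*1000)
        print(n,'wood',ce[i].round(),s[i,4],mid.round(4),'zmax',np.percentile(q[:,2],95).round(4),'rect',np.round(rect[0],1),np.round(rect[1],1),round(rect[2],1))
    # boss: top
    b=(P[...,2]>.086)&(P[...,2]<.094)&(c['range_z']>0)
    k,l,s,ce=cv2.connectedComponentsWithStats(b.astype(np.uint8))
    for i in range(1,k):
        if s[i,4]<25: continue
        q=P[l==i]; print(n,'hi',ce[i].round(),s[i,4],q.mean(0).round(4),np.ptp(q,axis=0).round(3),(q[:,:2].min(0)+q[:,:2].max(0))/2)
    # objects
    b=((P[...,2]>.02)&(P[...,2]<.115)&(c['range_z']>0)&(P[...,0]>.2)&(P[...,0]<.95)&(abs(P[...,1])<.45)).astype(np.uint8)
    k,l,s,ce=cv2.connectedComponentsWithStats(b)
    for i in range(1,k):
        if s[i,4]<150: continue
        q=P[l==i]; print(n,'obj',ce[i].round(),s[i,4],q.min(0).round(3),q.max(0).round(3))
```

```text
scene0 wood [130. 233.] 271 [ 0.3848 -0.3585  0.0178] zmax 0.0241 rect [ 381.2 -359.1] [24.2 77.8] 26.7
scene0 wood [147. 269.] 613 [ 0.5406 -0.3316  0.0222] zmax 0.0304 rect [ 536.2 -330.8] [ 29.4 103. ] 10.8
scene0 wood [201. 310.] 399 [ 0.7045 -0.2394  0.0181] zmax 0.024 rect [ 702.4 -238.7] [79.6 22.2] 51.9
scene0 hi [457.  43.] 66 [-0.4535  1.1055  0.0899] [0.03  0.188 0.008] [-0.45252491  1.10980969]
scene0 hi [404.  49.] 117 [-0.4529  0.8548  0.0898] [0.029 0.29  0.008] [-0.45386898  0.85907609]
scene0 hi [346.  56.] 32 [-0.4535  0.5921  0.0896] [0.022 0.08  0.008] [-0.45503378  0.58765299]
scene0 hi [327.  59.] 37 [-0.4524  0.506   0.0895] [0.024 0.073 0.008] [-0.45187716  0.50430329]
scene0 hi [526.  77.] 178 [-0.0321  1.1216  0.0901] [0.392 0.024 0.008] [-0.04384853  1.12175402]
scene0 hi [136.  83.] 276 [-0.4506 -0.2529  0.09  ] [0.049 0.473 0.008] [-0.44140864 -0.24378741]
scene0 hi [35. 95.] 162 [-0.4514 -0.6077  0.0902] [0.023 0.24  0.008] [-0.45180973 -0.60377436]
scene0 hi [231. 131.] 91 [ 0.0507 -0.0107  0.0901] [0.067 0.124 0.008] [ 0.03461231 -0.00308437]
scene0 hi
[... 3443 characters left out ...]
.46712254]
side0 obj [100. 179.] 2840 [ 0.924 -0.449  0.02 ] [0.95  0.124 0.077]
side0 obj [289. 160.] 240 [ 0.511 -0.385  0.02 ] [ 0.555 -0.269  0.032]
side0 obj [209. 230.] 7835 [ 0.532 -0.126  0.02 ] [0.755 0.141 0.099]
side0 obj [337. 193.] 281 [ 0.375 -0.197  0.02 ] [ 0.408 -0.159  0.064]
side0 obj [320. 208.] 301 [ 0.407 -0.13   0.02 ] [ 0.44  -0.095  0.063]
side0 obj [ 13. 276.] 971 [0.925 0.179 0.02 ] [0.949 0.283 0.077]
side0 obj [ 58. 306.] 1743 [0.794 0.25  0.02 ] [0.848 0.309 0.115]
side0 obj [182. 359.] 3166 [0.537 0.312 0.02 ] [0.609 0.384 0.109]
side0 obj [263. 382.] 3931 [0.399 0.325 0.02 ] [0.489 0.415 0.113]
side0 obj [ 24. 388.] 1038 [0.724 0.41  0.026] [0.809 0.45  0.115]
```

Run:
```python
from h import *
for n,a,b,f in [('scene0',(100,205,120,120),5,'z1'),('wrist0',(200,180,120,100),6,'z2'),('side0',(200,140,120,80),6,'z3')]:
    im=cv2.imread(f'pics/{n}.png'); x,y,w,h=a; cv2.imwrite(f'pics/{f}.png',cv2.resize(im[y:y+h,x:x+w],None,fx=b,fy=b,interpolation=cv2.INTER_CUBIC))
```

```text
(no output)
```

View pics/z1.png

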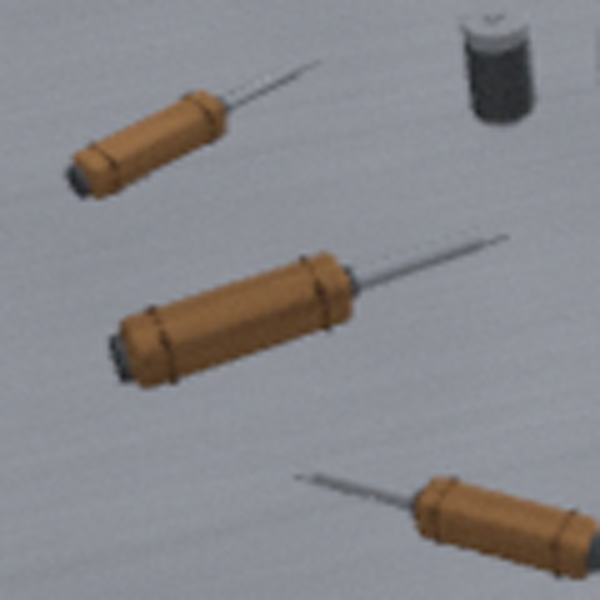

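View pics/z2.png

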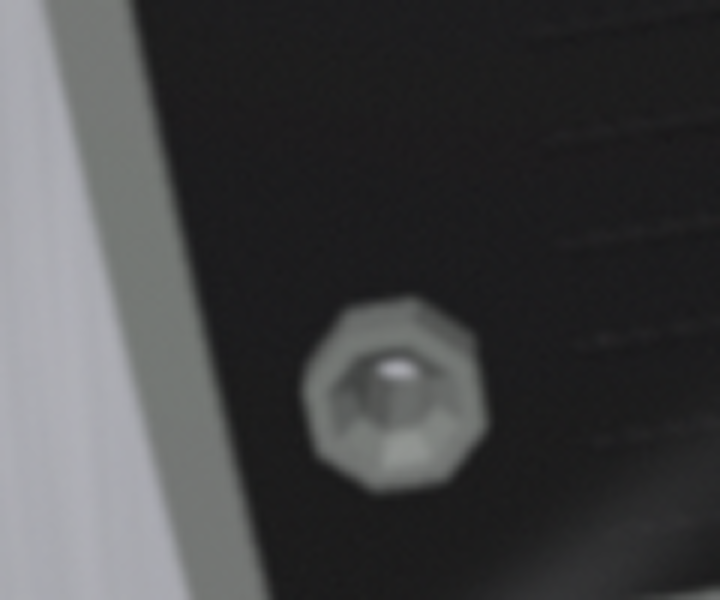

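View pics/z3.png

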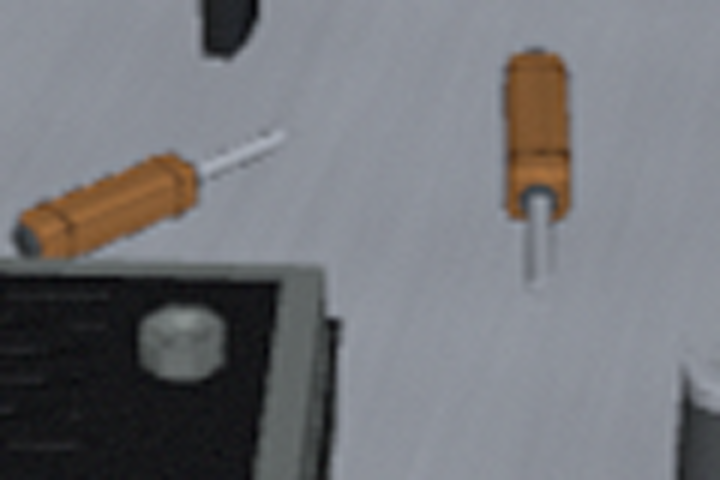

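Scene crop: the driver's tip is at about (201.6,252.4). Side crop: the tip is at about (289.5,188.3), and the boss top is intact and visible in both. Next I get the tool axis, energiser yaw, boss and jar.

Run:
```python
from h import *
c=load('scene0'); s=load('side0'); w=load('wrist0')
print('tip',plane(c,201.6,252.4,.014).round(4),plane(s,289.5,188.3,.014).round(4))
pts=[]
for n,c_ in (('scene0',c),('side0',s)):
    P=cloud(c_); q=P[(P[...,2]>.0255)&(P[...,2]<.034)&(abs(P[...,0]-.534)<.04)&(abs(P[...,1]+.33)<.075)]
    r=cv2.fitLine(q[:,:2].astype(np.float32),cv2.DIST_L2,0,.01,.01).ravel(); t=(q[:,:2]-r[2:])@r[:2]
    print(n,'handle top line',r.round(4),'ends',(r[2:]+r[:2]*t.min()).round(4),(r[2:]+r[:2]*t.max()).round(4),'z',np.median(q[:,2]).round(4))
    q=P[(P[...,2]>.07)&(P[...,2]<.084)&(P[...,0]>.5)&(P[...,0]<.78)&(abs(P[...,1])<.17)]
    r=cv2.minAreaRect((q[:,:2]*1000).astype(np.float32)); print(n,'case',np.round(r,1) if 0 else r)
    # boss by circle of top points
    q=P[(P[...,2]>.0885)&(P[...,2]<.0925)&(abs(P[...,0]-.611)<.03)&(abs(P[...,1]+.049)<.03)]
    print('boss',cv2.minEnclosingCircle((q[:,:2]*1000).astype(np.float32)))
    q=P[(P[...,2]>.1)&(P[...,2]<.114)&(abs(P[...,0]-.444)<.06)&(abs(P[...,1]-.37)<.06)]
    print('jar',cv2.minEnclosingCircle((q[:,:2]*1000).astype(np.float32)),q.max(0))
# wrist: boss contour center
print('boss wrist outer centre',plane(w,200+397/6,180+395/6,.0905,True).round(4))
```

```text
tip [ 0.512  -0.2002  0.014 ] [ 0.5092 -0.2119  0.014 ]
scene0 handle top line [ 0.1958 -0.9806  0.535  -0.3318] ends [ 0.5247 -0.2802] [ 0.5458 -0.386 ] z 0.0283
scene0 case ((634.8663330078125, 5.582710266113281), (169.47970581054688, 234.53509521484375), 10.058066368103027)
boss ((609.89453125, -50.75901412963867), 16.76552963256836)
jar ((442.1993103027344, 368.0409851074219), 46.843284606933594) [0.48844464 0.41006253 0.11380351]
side0 handle top line [ 0.1941 -0.981   0.5328 -0.3267] ends [ 0.5232 -0.2781] [ 0.5443 -0.3851] z 0.0281
side0 case ((637.4603271484375, 6.72064208984375), (162.8649444580078, 237.36585998535156), 9.909139633178711)
boss ((611.458740234375, -48.22602462768555), 15.296384811401367)
jar ((444.00384521484375, 369.1297607421875), 42.801422119140625) [0.48570275 0.41131007 0.11288425]
boss wrist outer centre [ 0.612  -0.0489  0.0905]
```

```bash
python3 -m handwheel '[[-1,-0.0084,0.0362,0.012,0],[-1,-0.0084,0.0362,0.012,0],[-1,-0.0084,0.0362,0.012,0],[-1,-0.0084,0.0362,0.012,0],[-1,-0.0084,0.0362,0.012,0],[-1,-0.0084,0.0362,0.012,0],[-1,-0.0084,0.0362,0.012,0],[-1,-0.0084,0.0362,0.012,0],[-1,-0.0084,0.0362,0.012,0],[-1,-0.0084,0.0362,0.012,0]]' 10
python3 -m handwheel '[[-1,0,0,0,-5.6],[-1,0,0,0.02,-5.6],[-1,0,0,0.02,0],[-1,0,0,0.02,0],[-1,0,0,0,0],[-1,0,0,0,0],[-1,0,0,0,0],[-1,0,0,0,0],[-1,0,0,0,0],[-1,0,0,0,0]]'
python3 - <<'E'
from h import *
s=st(); print(s['position'],s['tcp_rot'],s['qpos'])
snap('wrist','w1'); snap('side','s1')
E
```

```text
time_s: 0.98
position: [0.5401, -0.3636, 0.1179]
tcp_rot: [-3.141, 0.0, -0.0]
ft_force: [0.4, 0.1, -0.1]
gripper_width: 1.002
time_s: 1.82
position: [0.5416, -0.3623, 0.0598]
tcp_rot: [3.14, -0.001, 0.195]
ft_force: [0.0, -0.6, -0.4]
gripper_width: 0.998
[0.5416, -0.3623, 0.0598] [3.1403, -0.0013, 0.1955] [0.6484, 0.9596, -0.2447, 1.5966, 0.3454, 0.6264, 0.4183]
```

View pics/w1.png

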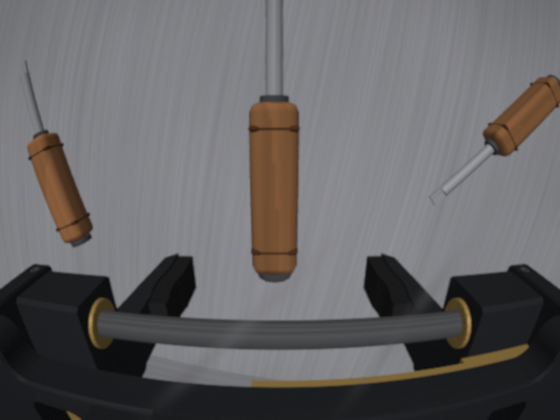

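The wrist view shows the driver straight along the image column at u≈273, with the butt at v≈278 between the fingers. I'll check the butt position against the plan.

```bash
python3 - <<'E'
from h import *
w=load('w1')
for u,v,z in [(275,278,.02),(274,272,.028),(274,128,.028),(273,102,.028)]: print(plane(w,u,v,z,True).round(4))
print(proj(w,[.5416,-.3623,.014],True))
E
python3 -m handwheel '[[-1,0,0,0.014,0],[-1,0,0,0.014,0],[-1,0,0,0.014,0],[-1,0,0,0.013,0],[-1,0,0,0,0],[-1,0,0,0,0],[-1,0,0,0,0],[-1,0,0,0,0],[-1,0,0,0,0],[-1,0,0,0,0]]'
```

```text
[ 0.5444 -0.388   0.02  ]
[ 0.5423 -0.3796  0.028 ]
[ 0.526  -0.2949  0.028 ]
[ 0.5228 -0.2811  0.028 ]
(np.float64(278.34345295840785), np.float64(237.82607506226572))
time_s: 2.75
position: [0.541, -0.3619, 0.0037]
tcp_rot: [-3.142, -0.0, 0.196]
ft_force: [-0.1, 0.6, -0.4]
gripper_width: 0.994
```

```bash
python3 -m handwheel '[[1,0,0,0,0],[1,0,0,0,0],[1,0,0,0,0],[1,0,0,0,0],[1,0,0,0,0],[1,0,0,0,0],[1,0,0,0,0],[1,0,0,0,0],[1,0,0,0,0],[1,0,0,0,0]]' 5
python3 -m handwheel '[[1,0,0,-0.015,0],[1,0,0,-0.015,0],[1,0,0,-0.015,0],[1,0,0,-0.015,0],[1,0,0,-0.015,0],[1,0,0,-0.015,0],[1,0,0,-0.015,0],[1,0,0,-0.015,0],[1,0,0,-0.015,0],[1,0,0,0,0]]' 5
python3 - <<'E'
from h import *
snap('wrist','w2'); snap('side','s2')
E
```

```text
time_s: 3.58
position: [0.5409, -0.362, 0.0037]
tcp_rot: [3.142, 0.0, 0.196]
ft_force: [-0.1, 0.3, 0.6]
gripper_width: 0.323
time_s: 4.42
position: [0.5435, -0.3635, 0.1439]
tcp_rot: [3.136, -0.006, 0.195]
ft_force: [1.0, -3.7, 5.6]
gripper_width: 0.316
```

View pics/s2.png

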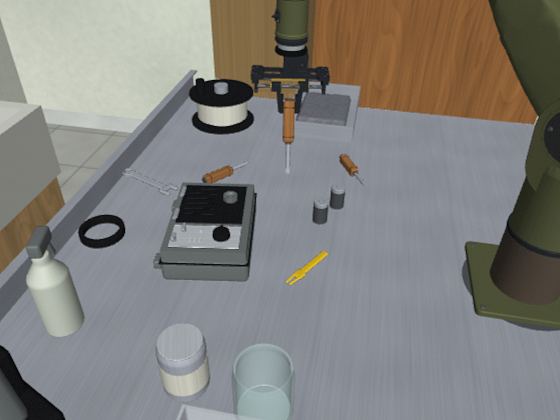

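View pics/w2.png

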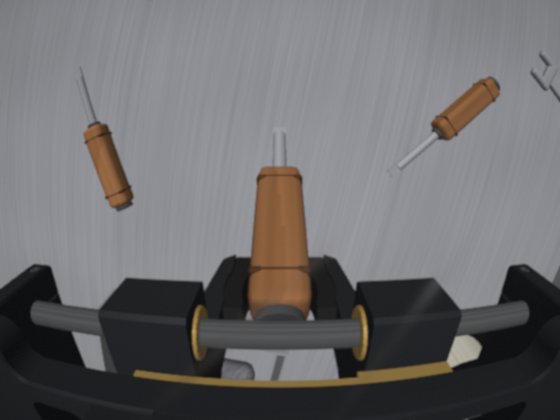

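The tool is pivoting in the jaws and still leaning bit-forward. I'll raise it and let it swing.

```bash
python3 -m handwheel '[[1,0,0,-0.02,0],[1,0,0,-0.02,0],[1,0,0,-0.02,0],[1,0,0,-0.02,0],[1,0,0,-0.02,0],[1,0,0,-0.02,0],[1,0,0,-0.02,0],[1,0,0,0,0],[1,0,0,0,0],[1,0,0,0,0]]' 4
python3 - <<'E'
from h import *
snap('wrist','w3'); snap('side','s3'); snap('scene','c3'); print(st()['ft_force'],st()['moment'])
E
```

```text
time_s: 5.35
position: [0.54, -0.3616, 0.2772]
tcp_rot: [-3.14, 0.002, 0.196]
ft_force: [-0.7, -0.0, -2.3]
gripper_width: 0.319
[0.2254, 0.6243, -1.773] [0.0069, -0.065, -0.0103]
```

View pics/c3.png

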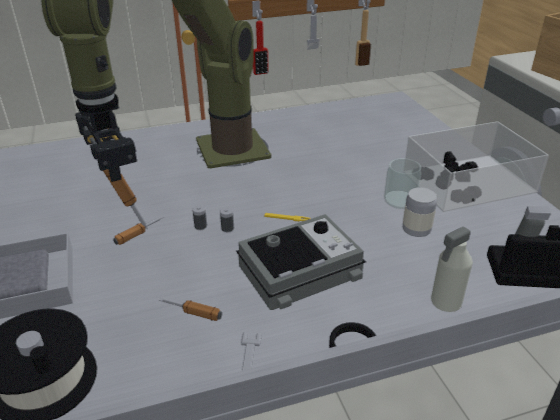

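View pics/w3.png

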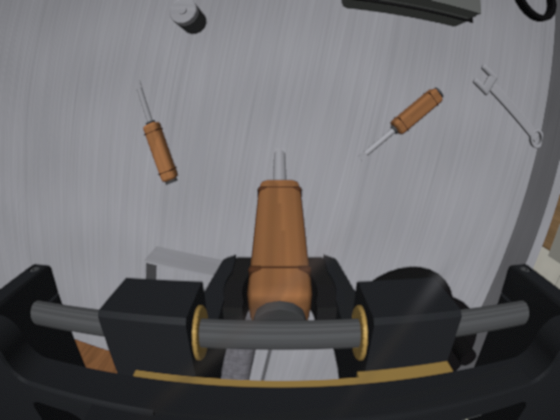

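The scene shows the driver hanging from the gripper, leaning with its bit toward +y (tip at scene (152,225), wrist (279,153)). I'll reduce the grip to 3 N, shake along tool y, and compute the lean.

```bash
cat > lean.py <<'E'
from h import *
import sys
from scipy.spatial.transform import Rotation as R
def lean(n,u,v,s):
    # intersect ray with plane through TCP, normal = jaw x ; return coords in tool frame relative to grasp point
    w=load(n); o,d=ray(w,u,v,True); M=R.from_euler('xyz',s['tcp_rot']).as_matrix(); p=np.array(s['position'])
    o=M.T@(o-p); d=M.T@d; t=-o[0]/d[0] if 0 else None
    return o,d
E
python3 - <<'E'
from lean import *
s=st()
o,d=lean('w3',279,153,s); print('o',o.round(4),'d',d.round(4))
# plane x=0 contains the ray nearly: so use known length instead: |p-g|=0.165
g=np.array([0,0,-.0187]); d=d/np.linalg.norm(d); 
for L in (.16,.165,.17):
    b=d@(o-g); c=(o-g)@(o-g)-L*L; t=-b+np.sqrt(b*b-c); p=o+t*d-g; t2=-b-np.sqrt(b*b-c); print(L,p.round(4),np.degrees(np.arctan2(-p[1],p[2])).round(1),(o+t2*d-g).round(3))
E
python3 -m handwheel '[[1,0,0.01,0,0],[1,0,-0.01,0,0],[1,0,0.01,0,0],[1,0,-0.01,0,0],[1,0,0.01,0,0],[1,0,-0.01,0,0],[1,0,0.01,0,0],[1,0,-0.01,0,0],[1,0,0,0,0],[1,0,0,0,0]]' 3
python3 - <<'E'
from h import *
snap('wrist','w4'); snap('side','s4')
E
```

```text
o [ 0.0005 -0.0766 -0.1462] d [-0.0011  0.1185  0.993 ]
0.16 [ 0.0002 -0.043   0.1541] 15.6 [ 0.001 -0.078 -0.14 ]
0.165 [ 0.0002 -0.0424  0.1595] 14.9 [ 0.001 -0.079 -0.145]
0.17 [ 0.0002 -0.0417  0.1648] 14.2 [ 0.001 -0.079 -0.15 ]
time_s: 6.33
position: [0.5411, -0.361, 0.2789]
tcp_rot: [-3.141, -0.0, 0.197]
ft_force: [-0.4, -0.3, -1.8]
gripper_width: 0.315
```

View pics/w4.png

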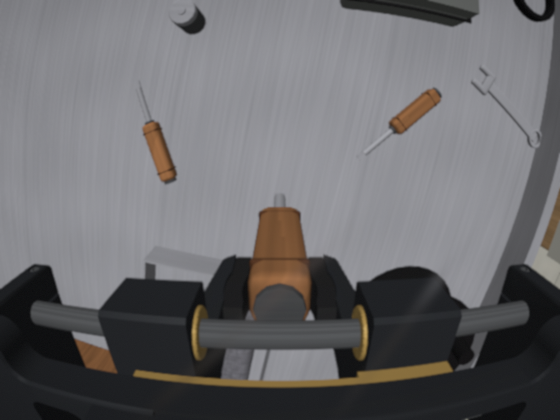

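```bash
cat >> lean.py <<'E'
def tip(n,u,v,zf,s):  # tip on plane z=zf below grasp in the tool frame
    o,d=lean(n,u,v,s); t=(zf-.0187-o[2])/d[2]; return o+t*d
E
python3 - <<'E'
from lean import *
s=st(); print(s['position'])
print(tip('w4',279,194,.165,s).round(4))
for n,a,b,f in [('w4',(220,180,120,150),4,'z5'),('s4',(230,40,110,130),5,'z6')]:
    im=cv2.imread(f'pics/{n}.png'); x,y,w,h=a; cv2.imwrite(f'pics/{f}.png',cv2.resize(im[y:y+h,x:x+w],None,fx=b,fy=b,interpolation=cv2.INTER_CUBIC))
E
```

```text
[0.5411, -0.3618, 0.2788]
[ 0.0004 -0.0044  0.1463]
```

View pics/z5.png

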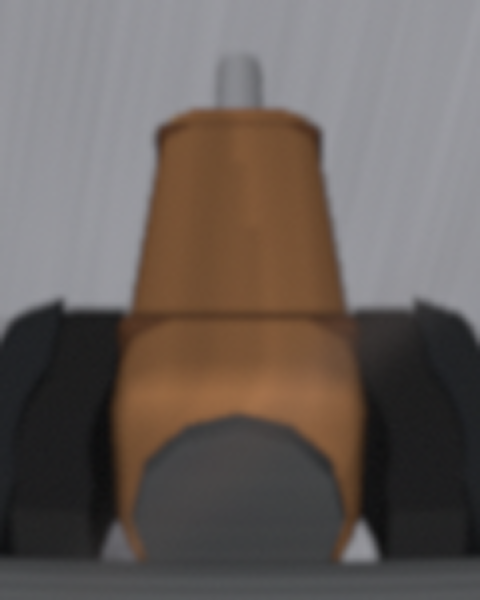

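View pics/z6.png

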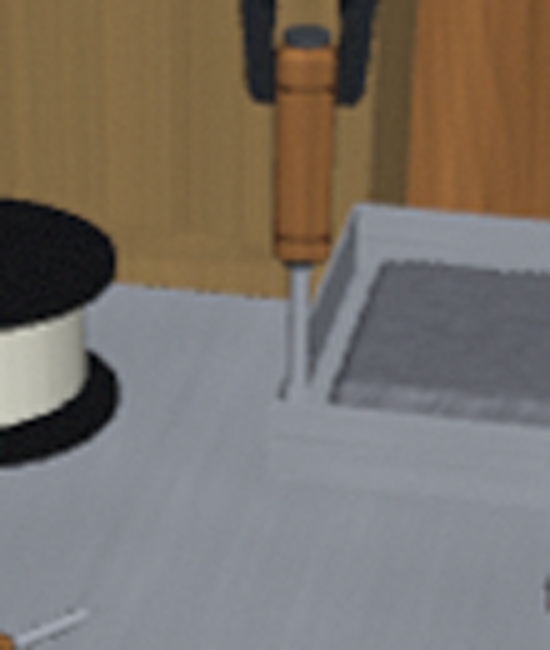

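Run:
```python
from lean import *
s=st()
for zf in (-.02,-.025): print('cap far edge',tip('w4',279.5,283.75,zf,s).round(4))
for zf in (.08,.09): print('handle bottom front',tip('w4',280,208,zf,s).round(4))
# side tip & scene: tip from two views? side tip ray
S=load('s4'); o,d=ray(S,230+297/5,40+397/5); 
print('side ray at tip z',[ (o+d*(z-o[2])/d[2]).round(4) for z in (.125,.13,.135)])
print(proj(S,[.5411,-.3618,.13]))
```

```text
cap far edge [ 0.0008 -0.0157 -0.0387]
cap far edge [ 0.0008 -0.0185 -0.0437]
handle bottom front [ 0.0012 -0.016   0.0613]
handle bottom front [ 0.0012 -0.013   0.0713]
side ray at tip z [array([ 0.5392, -0.358 ,  0.125 ]), array([ 0.5375, -0.3481,  0.13  ]), array([ 0.5358, -0.3382,  0.135 ])]
(np.float64(288.9854254599854), np.float64(116.88661061348472))
```

The side crop shows the tool hanging nearly vertical. Its axis is about 3.5 mm from tool centre and its tip about 153 mm below the TCP. I'll grip firmly and carry it over the well.

```bash
python3 -m handwheel '[[1,0,0,0,0],[1,0,0,0,0],[1,0.005,-0.012,0,0],[1,0.0143,-0.0322,0,0],[1,0.0143,-0.0322,0,0],[1,0.0143,-0.0322,0,0],[1,0.0143,-0.0322,0,0],[1,0.0143,-0.0322,0,0],[1,0.0143,-0.0322,0,0],[1,0.0143,-0.0322,0,0]]' 30
python3 -m handwheel '[[1,0.0143,-0.0322,0,0],[1,0.005,-0.014,0,0],[1,0.0044,-0.006,0,0],[1,0,0,0,0],[1,0,0,0,0],[1,0,0,0,0],[1,0,0,0,0],[1,0,0,0,0],[1,0,0,0,0],[1,0,0,0,0]]'
python3 - <<'E'
from h import *
for a,b in (('wrist','w5'),('side','s5'),('scene','c5')): snap(a,b)
s=st(); print(s['position'],s['tcp_rot'],s['qpos'])
for n,a,b,f in [('w5',(200,130,160,200),3,'z7'),('s5',(190,70,80,140),4,'z8'),('c5',(230,110,90,150),4,'z9')]:
    im=cv2.imread(f'pics/{n}.png'); x,y,w,h=a; cv2.imwrite(f'pics/{f}.png',cv2.resize(im[y:y+h,x:x+w],None,fx=b,fy=b,interpolation=cv2.INTER_CUBIC))
E
```

```text
time_s: 7.27
position: [0.598, -0.1057, 0.279]
tcp_rot: [-3.141, -0.0, 0.196]
ft_force: [0.4, -0.2, -1.8]
gripper_width: 0.312
time_s: 8.1
position: [0.611, -0.0536, 0.2787]
tcp_rot: [3.141, 0.0, 0.194]
ft_force: [-0.1, 0.4, -1.2]
gripper_width: 0.314
[0.6111, -0.053, 0.2787] [-3.1416, -0.0, 0.1953] [0.1881, 0.6387, -0.3153, 1.5495, 0.2231, 0.989, 0.0033]
```

View pics/z7.png

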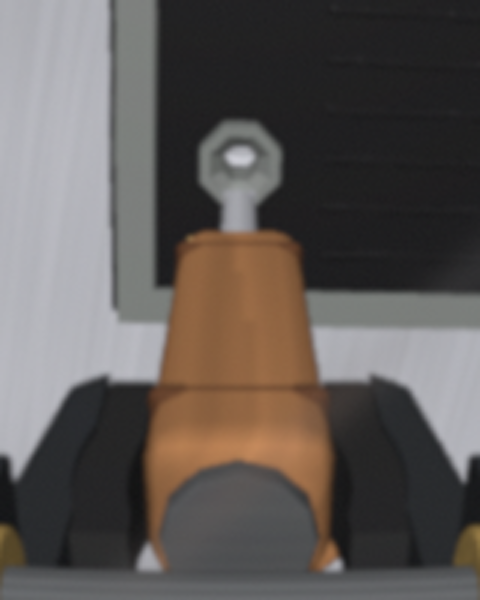

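View pics/z8.png

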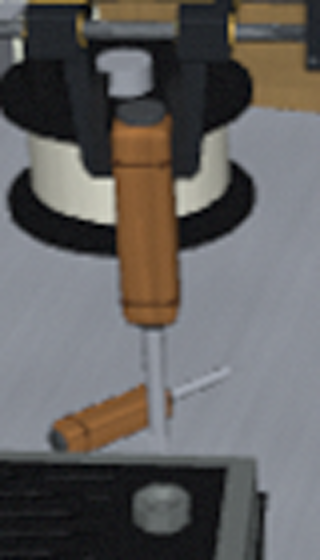

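View pics/z9.png

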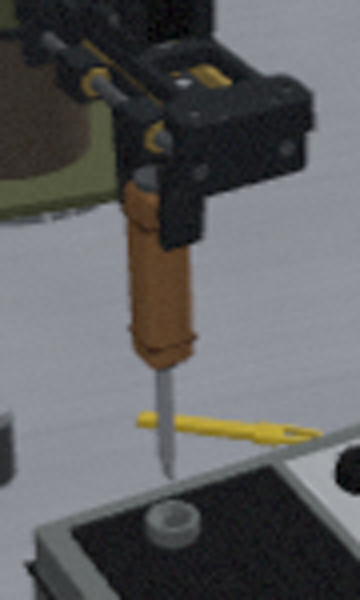

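```bash
cat >> h.py <<'E'
def tri(a,ua,va,b,ub,vb):
    o1,d1=ray(a,ua,va); o2,d2=ray(b,ub,vb); A=np.stack([d1,-d2],1); t,_,_,_=np.linalg.lstsq(A,o2-o1,rcond=None); p,q=o1+t[0]*d1,o2+t[1]*d2; return ((p+q)/2).round(4),round(float(np.linalg.norm(p-q)),4)
E
python3 - <<'E'
from h import *
S=load('s5');C=load('c5');W=load('w5')
print('tip',tri(S,230,181.75,C,272.5,229.25))
print('shanktop',tri(S,228.25,151.25,C,271.25,202))
print('capcentre',tri(S,190+142/4,70+111/4,C,230+147/4,110+178/4))
print('boss',tri(S,230.5,194.25,C,273,240))
print('boss wrist',plane(W,200+239/3,130+165/3,.0905,True))
print('boss pl',plane(S,230.5,194.25,.0905),plane(C,273,240,.0905))
E
```

```text
tip (array([ 0.611 , -0.0521,  0.1204]), 0.0037)
shanktop (array([ 0.6112, -0.0534,  0.1931]), 0.0029)
capcentre (array([ 0.6107, -0.0589,  0.307 ]), 0.0019)
boss (array([ 0.6108, -0.0511,  0.0896]), 0.0028)
boss wrist [ 0.61129559 -0.05060482  0.0905    ]
boss pl [ 0.60989698 -0.05172345  0.0905    ] [ 0.61370438 -0.05086276  0.0905    ]
```

Triangulation puts the tip 1.5 mm short of the well axis in y, with about 2° of lean. I'll shift slightly and start the descent.

```bash
python3 -m handwheel '[[1,0,-0.0013,0,0],[1,0,0,0.006,0],[1,0,0,0.006,0],[1,0,0,0.006,0],[1,0,0,0.006,0],[1,0,0,0.006,0],[1,0,0,0.006,0],[1,0,0,0.004,0],[1,0,0,0,0],[1,0,0,0,0]]' 12
python3 - <<'E'
from h import *
for a,b in (('wrist','w6'),('side','s6'),('scene','c6')): snap(a,b)
s=st(); print(s['position'],s['ft_force'],s['moment'])
for n,a,b,f in [('s6',(190,80,80,140),4,'za'),('c6',(230,120,90,150),4,'zb')]:
    im=cv2.imread(f'pics/{n}.png'); x,y,w,h=a; cv2.imwrite(f'pics/{f}.png',cv2.resize(im[y:y+h,x:x+w],None,fx=b,fy=b,interpolation=cv2.INTER_CUBIC))
E
```

```text
time_s: 9.08
position: [0.6108, -0.0516, 0.2385]
tcp_rot: [-3.141, 0.0, 0.195]
ft_force: [-0.1, 0.3, -1.2]
gripper_width: 0.314
[0.6112, -0.0516, 0.2391] [0.8197, 0.215, -1.5036] [-0.0189, -0.0117, -0.0115]
```

View pics/za.png

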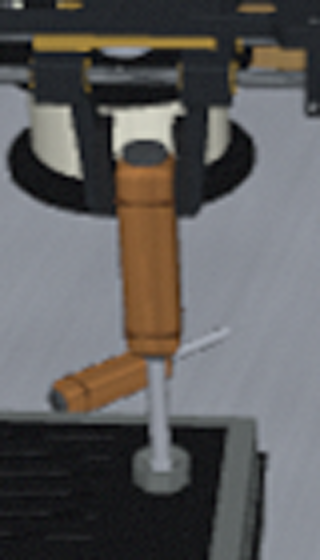

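View pics/zb.png

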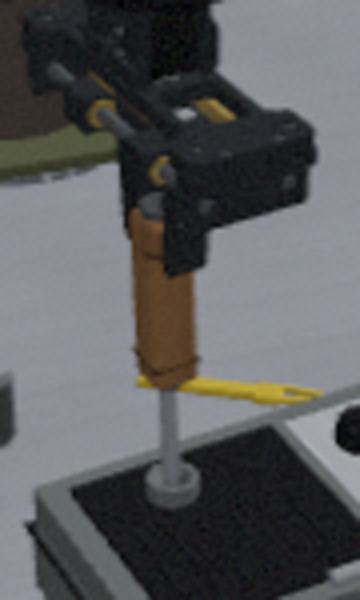

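The tip is inside the mouth and nothing is touching yet. I'll continue down to the screw.

```bash
python3 -m handwheel '[[1,0,0,0.003,0],[1,0,0,0.003,0],[1,0,0,0.003,0],[1,0,0,0.003,0],[1,0,0,0.003,0],[1,0,0,0.002,0],[1,0,0,0.002,0],[1,0,0,0,0],[1,0,0,0,0],[1,0,0,0,0]]' 12
python3 - <<'E'
from h import *
s=st(); print(s['position'],s['ft_force'],s['moment'])
E
```

```text
time_s: 10.07
position: [0.611, -0.0516, 0.2199]
tcp_rot: [3.142, -0.0, 0.196]
ft_force: [0.7, 0.3, -1.2]
gripper_width: 0.315
[0.611, -0.0516, 0.2199] [0.6566, 0.3488, -1.2297] [0.0422, -0.0689, 0.0031]
```

```bash
python3 -m handwheel '[[1,0,0,0.002,0],[1,0,0,0.002,0],[1,0,0,0.001,0],[1,0,0,0.001,0],[1,0,0,0.001,0],[1,0,0,0,0],[1,0,0,0,0],[1,0,0,0,0],[1,0,0,0,0],[1,0,0,0,0]]' 12
python3 - <<'E'
from h import *
s=st(); print(s['position'],s['ft_force'],s['moment'])
E
```

```text
time_s: 10.9
position: [0.6111, -0.0515, 0.213]
tcp_rot: [3.142, -0.001, 0.196]
ft_force: [0.5, 0.9, 3.5]
gripper_width: 0.315
[0.6111, -0.0515, 0.213] [0.511, 0.8595, 3.5042] [0.1499, 0.0421, 0.0125]
```

Contact is about 4.7 N with the tip near 0.055 m, which matches the slot floor. I'll let the tool stand and re-centre the grip.

```bash
python3 -m handwheel '[[0.2,0,0,0,0],[0.2,0,0,0,0],[0.2,0,0,0,0],[-0.3,0,0,0,0],[-0.3,0,0,0,0],[-0.3,0,0,0,0],[-0.3,0,0,0,0],[-0.3,0,0,0,0],[-0.3,0,0,0,0],[-0.3,0,0,0,0]]' 12
python3 - <<'E'
from h import *
for a,b in (('wrist','w7'),('side','s7'),('scene','c7')): snap(a,b)
s=st(); print(s['position'],s['ft_force'],s['moment'])
for n,a,b,f in [('s7',(190,90,80,140),4,'zc'),('c7',(230,130,90,150),4,'zd'),('w7',(180,130,200,200),3,'ze')]:
    im=cv2.imread(f'pics/{n}.png'); x,y,w,h=a; cv2.imwrite(f'pics/{f}.png',cv2.resize(im[y:y+h,x:x+w],None,fx=b,fy=b,interpolation=cv2.INTER_CUBIC))
E
```

```text
time_s: 11.73
position: [0.6109, -0.0516, 0.2128]
tcp_rot: [3.142, -0.0, 0.195]
ft_force: [-0.5, -0.4, -0.2]
gripper_width: 0.648
[0.6109, -0.0516, 0.2128] [0.0972, 0.3273, 0.3916] [-0.0232, -0.0097, -0.0123]
```

View pics/zc.png

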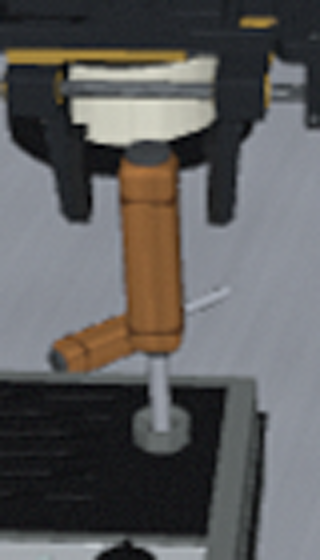

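View pics/zd.png

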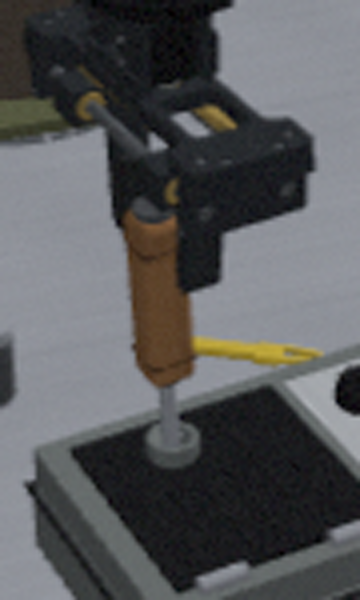

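View pics/ze.png

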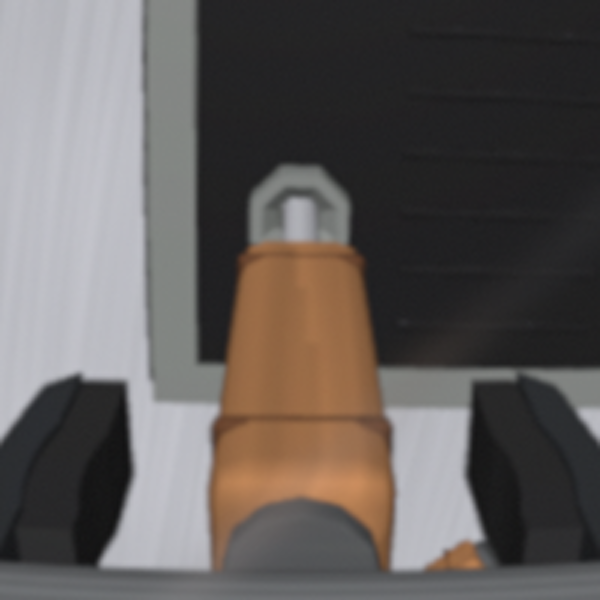

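Run:
```python
from h import *
S=load('s7');C=load('c7');W=load('w7')
print('cap',tri(S,227.25,128.25,C,268,183))
print('shanktop',tri(S,190+158/4,90+352/4,C,230+167/4,130+385/4))
print('boss wrist',plane(W,180+299/3,130+215/3,.0905,True))
for z in (.245,.24): print('cap far edge wrist',plane(W,180+303/3,130+499/3,z,True))
```

```text
cap (array([ 0.6119, -0.0592,  0.2418]), 0.0015)
shanktop (array([ 0.6117, -0.0535,  0.1292]), 0.0027)
boss wrist [ 0.61111463 -0.04866335  0.0905    ]
cap far edge wrist [ 0.61105156 -0.04615482  0.245     ]
cap far edge wrist [ 0.61168418 -0.04921852  0.24      ]
```

The tool stands in the well leaning about 2.5° with its butt toward −y. I'll centre the jaws on the handle, close lightly, swing it upright, then clamp.

```bash
python3 -m handwheel '[[-0.3,0,0.0035,0.0025,0],[-0.3,0,0.0035,0.0025,0],[1,0,0,0,0],[1,0,0,0,0],[1,0,0,0,0],[1,0,0,0,0],[1,0,0,0,0],[1,0,0,0,0],[1,0,0,0,0],[1,0,0,0,0]]' 6
python3 -m handwheel '[[1,0,-0.002,0,0],[1,0,-0.002,0,0],[1,0,-0.002,0,0],[1,0,-0.0015,0,0],[1,0,0,0,0],[1,0,0,0,0],[1,0,0,0,0],[1,0,0,0,0],[1,0,0,0,0],[1,0,0,0,0]]' 6
python3 - <<'E'
from h import *
for a,b in (('wrist','w8'),('side','s8'),('scene','c8')): snap(a,b)
s=st(); print(s['position'],s['ft_force'],s['moment'])
for n,a,b,f in [('s8',(190,90,80,140),4,'zf'),('c8',(230,130,90,150),4,'zg')]:
    im=cv2.imread(f'pics/{n}.png'); x,y,w,h=a; cv2.imwrite(f'pics/{f}.png',cv2.resize(im[y:y+h,x:x+w],None,fx=b,fy=b,interpolation=cv2.INTER_CUBIC))
E
```

```text
time_s: 12.72
position: [0.6123, -0.0583, 0.2078]
tcp_rot: [-3.142, -0.0, 0.196]
ft_force: [0.2, -0.2, 0.8]
gripper_width: 0.315
time_s: 13.55
position: [0.6109, -0.051, 0.2078]
tcp_rot: [-3.141, -0.0, 0.195]
ft_force: [0.2, 1.2, 1.7]
gripper_width: 0.322
[0.6109, -0.051, 0.2078] [1.3025, 1.0297, 1.7757] [0.205, -0.169, -0.0126]
```

View pics/zf.png

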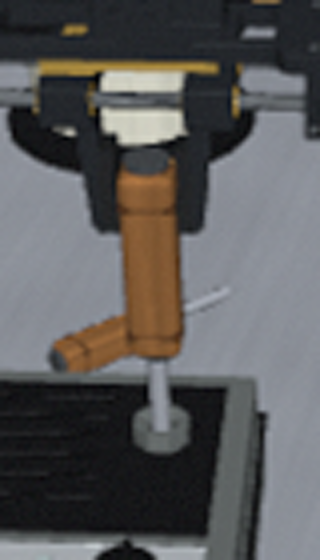

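View pics/zg.png

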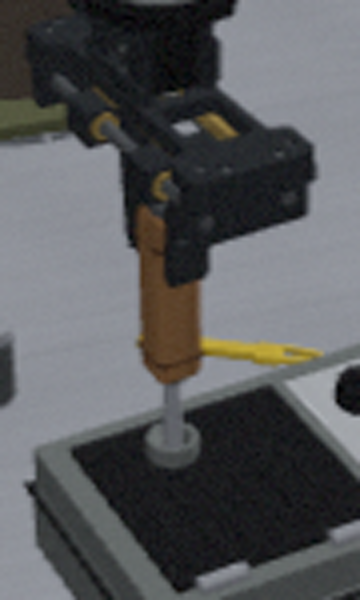

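Now upright. I'll clamp and press.

```bash
python3 -m handwheel '[[1,0,0,0,0],[1,0,0,0,0],[1,0,0,0,0],[1,0,0,0.001,0],[1,0,0,0.001,0],[1,0,0,0.001,0],[1,0,0,0.001,0],[1,0,0,0.001,0],[1,0,0,0,0],[1,0,0,0,0]]' 50
python3 - <<'E'
from h import *
s=st(); print(s['position'],s['ft_force'],s['moment'],s['qpos'])
E
```

```text
time_s: 14.53
position: [0.611, -0.0511, 0.2032]
tcp_rot: [3.141, -0.001, 0.195]
ft_force: [-0.3, 0.2, 5.8]
gripper_width: 0.314
[0.611, -0.0511, 0.2032] [-0.3019, 0.1736, 5.7659] [0.2018, 0.0623, -0.0209] [0.1716, 0.7226, -0.2915, 1.6375, 0.2632, 0.8196, -0.036]
```

```bash
python3 -m handwheel '[[1,0,0,0.001,0],[1,0,0,0.001,0],[1,0,0,0,0],[1,0,0,0,4],[1,0,0,0,6],[1,0,0,0,6],[1,0,0,0,6],[1,0,0,0,6],[1,0,0,0,6],[1,0,0,0,6]]' 50
python3 - <<'E'
from h import *
s=st(); print(s['position'],s['tcp_rot'],s['ft_force'],s['moment'],s['qpos'])
snap('wrist','w9'); snap('side','s9')
E
```

```text
time_s: 15.37
position: [0.6107, -0.051, 0.2014]
tcp_rot: [-3.141, -0.0, -0.508]
ft_force: [-1.3, -0.4, 7.6]
gripper_width: 0.308
[0.6107, -0.051, 0.2014] [-3.1414, -0.0001, -0.5077] [-1.2955, -0.3816, 7.5877] [0.3278, 0.4546, 0.05] [0.0575, 0.7136, -0.0875, 1.6461, 0.0809, 0.7852, -0.5738]
```

View pics/s9.png

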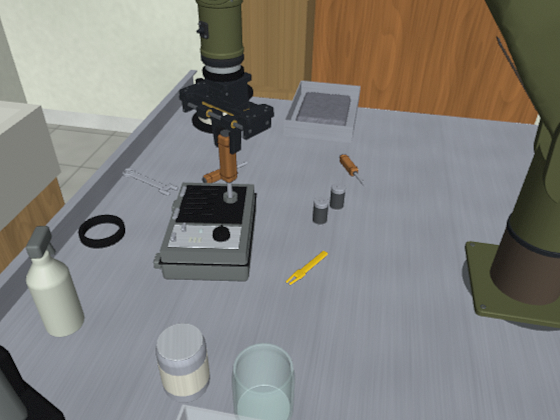

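The tool has turned 40° under about 9 N of press, with a clockwise torque of about 0.05 N·m. I'll continue to about 98°.

```bash
python3 -m handwheel '[[1,0,0,0,6],[1,0,0,0,6],[1,0,0,0,6],[1,0,0,0,6],[1,0,0,0,6],[1,0,0,0,6],[1,0,0,0,6],[1,0,0,0,6],[1,0,0,0,0],[1,0,0,0,0]]' 50
python3 - <<'E'
from h import *
s=st(); print(s['position'],s['tcp_rot'],s['ft_force'],s['moment'],s['qpos'])
E
python3 -m handwheel '[[1,0,0,0,2],[1,0,0,0,2],[1,0,0,0,2],[1,0,0,0,2],[1,0,0,0,2],[1,0,0,0,0],[1,0,0,0,0],[1,0,0,0,0],[1,0,0,0,0],[1,0,0,0,0]]' 50
python3 - <<'E'
from h import *
s=st(); print(s['position'],s['tcp_rot'],s['ft_force'],s['moment'],s['qpos'])
for a,b in (('wrist','w10'),('side','s10'),('scene','c10')): snap(a,b)
E
```

```text
time_s: 16.3
position: [0.6105, -0.0506, 0.2013]
tcp_rot: [3.141, 0.001, -1.34]
ft_force: [-1.6, 0.6, 8.3]
gripper_width: 0.314
[0.6105, -0.0506, 0.2013] [3.1412, 0.0005, -1.3404] [-1.5512, 0.6259, 8.2598] [0.4621, 0.5121, 0.0238] [-0.08, 0.7208, 0.1568, 1.6542, -0.1478, 0.7787, -1.1965]
time_s: 17.13
position: [0.6105, -0.0506, 0.2013]
tcp_rot: [3.141, 0.001, -1.515]
ft_force: [-1.1, 1.3, 8.3]
gripper_width: 0.312
[0.6105, -0.0506, 0.2013] [3.1412, 0.0009, -1.5147] [-1.1054, 1.3421, 8.2944] [0.5276, 0.5603, 0.0651] [-0.1077, 0.7251, 0.2074, 1.6558, -0.1963, 0.7817, -1.3259]
```

View pics/c10.png

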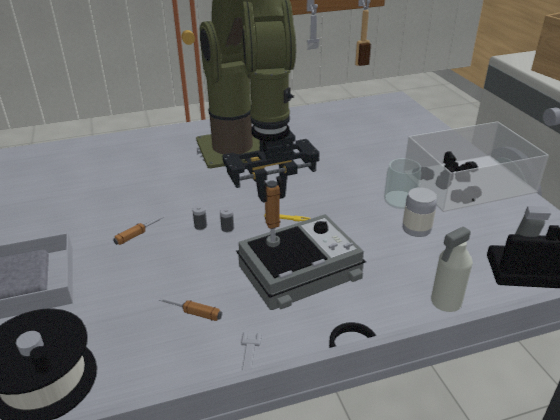

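View pics/w10.png

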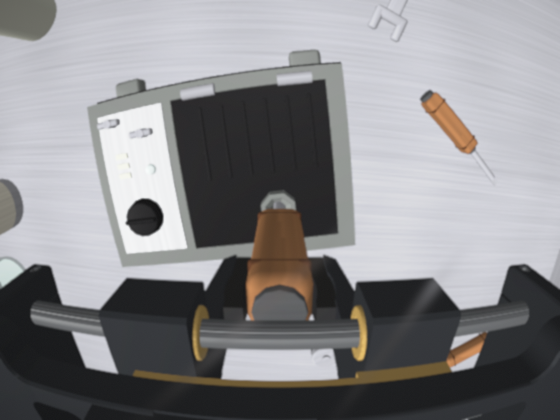

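```bash
python3 -m handwheel '[[1,0,0,0,2],[1,0,0,0,2],[1,0,0,0,1],[1,0,0,0,0],[1,0,0,0,0],[1,0,0,0,0],[1,0,0,0,0],[1,0,0,0,0],[1,0,0,0,0],[1,0,0,0,0]]' 50
python3 - <<'E'
from h import *
s=st(); print(s['position'],s['tcp_rot'],s['ft_force'],s['moment'])
E
```

```text
time_s: 18.12
position: [0.6105, -0.0506, 0.2013]
tcp_rot: [3.141, 0.001, -1.602]
ft_force: [-0.4, 1.5, 8.9]
gripper_width: 0.313
[0.6105, -0.0506, 0.2013] [3.1412, 0.0009, -1.602] [-0.4124, 1.5023, 8.9124] [0.5685, 0.5596, 0.0491]
```

Now I release the press in steps and watch the spring force. If it follows down to about 4 N, the screw has come up locked. If it drops out at about 7 N, the cam is holding it.

```bash
python3 -m handwheel '[[1,0,0,-0.001,0],[1,0,0,-0.001,0],[1,0,0,-0.001,0],[1,0,0,-0.0005,0],[1,0,0,-0.0005,0],[1,0,0,0,0],[1,0,0,0,0],[1,0,0,0,0],[1,0,0,0,0],[1,0,0,0,0]]' 50
python3 - <<'E'
from h import *
s=st(); print(s['position'],s['tcp_rot'],s['ft_force'],s['moment'])
E
python3 -m handwheel '[[1,0,0,-0.001,0],[1,0,0,-0.0005,0],[1,0,0,0,0],[1,0,0,0,0],[1,0,0,0,0],[1,0,0,0,0],[1,0,0,0,0],[1,0,0,0,0],[1,0,0,0,0],[1,0,0,0,0]]' 50
python3 - <<'E'
from h import *
s=st(); print(s['position'],s['tcp_rot'],s['ft_force'],s['moment'])
E
```

```text
time_s: 18.95
position: [0.6105, -0.0507, 0.2046]
tcp_rot: [3.141, 0.001, -1.602]
ft_force: [-0.2, 2.6, 4.5]
gripper_width: 0.312
[0.6105, -0.0507, 0.2046] [3.141, 0.0006, -1.602] [-0.2185, 2.5597, 4.5211] [0.8359, 0.5617, 0.0027]
time_s: 19.78
position: [0.6107, -0.0509, 0.2062]
tcp_rot: [3.141, 0.0, -1.602]
ft_force: [-1.1, 3.8, 3.4]
gripper_width: 0.313
[0.6107, -0.0509, 0.2062] [3.1414, 0.0002, -1.6021] [-1.0541, 3.7602, 3.3667] [1.2065, 0.5956, 0.0256]
```

```bash
python3 -m handwheel '[[1,0,0,-0.001,0],[1,0,0,-0.001,0],[1,0,0,0,0],[1,0,0,0,0],[1,0,0,0,0],[1,0,0,-0.001,0],[1,0,0,0,0],[1,0,0,0,0],[1,0,0,0,0],[1,0,0,0,0]]' 50
python3 - <<'E'
from h import *
s=st(); print(s['position'],s['tcp_rot'],s['ft_force'],s['moment'])
E
```

```text
time_s: 20.62
position: [0.6104, -0.0512, 0.2089]
tcp_rot: [3.141, -0.0, -1.602]
ft_force: [-0.3, 1.7, -3.9]
gripper_width: 0.312
[0.6104, -0.0512, 0.2089] [3.1408, -0.0001, -1.6023] [-0.3105, 1.7362, -3.9272] [0.8465, 0.4729, 0.0205]
```

The force fell smoothly to the spring's top value, so the screw came up past the cam. I'll withdraw the driver.

```bash
python3 -m handwheel '[[1,0,0,-0.003,0],[1,0,0,-0.005,0],[1,0,0,-0.006,0],[1,0,0,-0.006,0],[1,0,0,-0.007,0],[1,0,0,-0.01,0],[1,0,0,-0.015,0],[1,0,0,-0.02,0],[1,0,0,-0.02,0],[1,0,0,0,0]]' 50
python3 -m handwheel '[[1,0,0,-0.01,0],[1,0,0.01,0,0],[1,0,0.02,0,0],[1,0,0.02,0,0],[1,0,0.01,0,0],[1,0,0,0,0],[1,0,0,0,0],[1,0,0,0,0],[1,0,0,0,0],[1,0,0,0,0]]' 50
python3 - <<'E'
from h import *
s=st(); print(s['position'],s['tcp_rot'],s['ft_force'])
for a,b in (('wrist','w11'),('side','s11'),('scene','c11')): snap(a,b)
for n,a,b,f in [('w11',(220,100,120,130),4,'zh'),('c11',(240,205,80,70),7,'zi')]:
    im=cv2.imread(f'pics/{n}.png'); x,y,w,h=a; cv2.imwrite(f'pics/{f}.png',cv2.resize(im[y:y+h,x:x+w],None,fx=b,fy=b,interpolation=cv2.INTER_CUBIC))
E
```

```text
time_s: 21.45
position: [0.6139, -0.0534, 0.3067]
tcp_rot: [-3.131, -0.003, -1.604]
ft_force: [0.2, 1.1, -1.6]
gripper_width: 0.315
time_s: 22.28
position: [0.5515, -0.0493, 0.3111]
tcp_rot: [-3.141, -0.0, -1.602]
ft_force: [0.3, 0.3, -1.0]
gripper_width: 0.312
[0.5515, -0.0493, 0.3111] [-3.1412, -0.0003, -1.602] [0.2884, 0.2748, -1.0467]
```

View pics/w11.png

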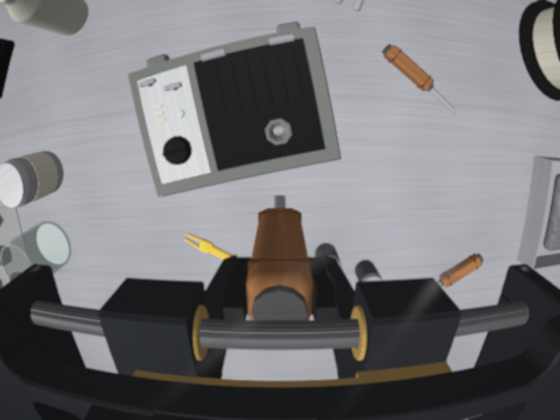

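View pics/c11.png

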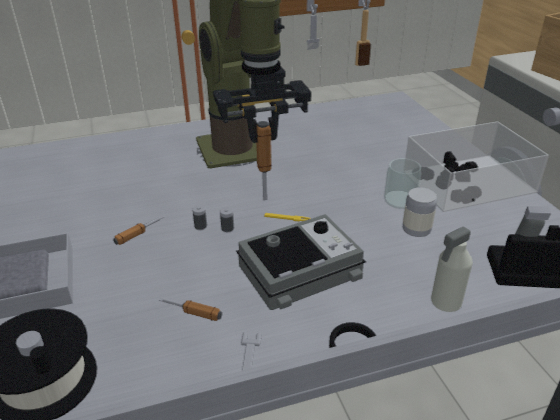

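View pics/s11.png

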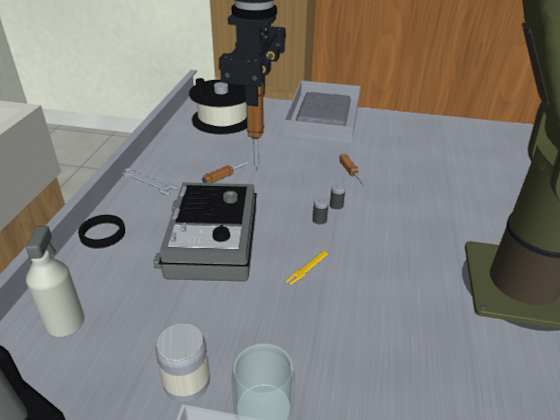

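The cover and boss are clear (wrist boss at (279,131)), the driver is upright in the jaws, and the bystanders have not moved. Next I triangulate the tip and the jar.

```bash
python3 - <<'E'
from h import *
S=load('s11');C=load('c11')
print('tip',tri(S,257,170.5,C,265,200.5)); print('cap',tri(S,256,82,C,264,123))
t=st();p=np.array(t['position'])
for n in ('s11','c11'):
    c=load(n);P=cloud(c)
    m=(P[...,2]>.1)&(P[...,2]<.116)&(abs(P[...,0]-.444)<.05)&(abs(P[...,1]-.37)<.05)
    q=P[m]; print(n,q[:,:2].min(0),q[:,:2].max(0),(q[:,:2].min(0)+q[:,:2].max(0))/2)
for n,a,b,f in [('s11',(220,320,100,100),5,'zj'),('c11',(370,140,80,90),6,'zk'),('s11',(225,60,60,120),4,'zl'),('c11',(235,110,60,100),4,'zm')]:
    im=cv2.imread(f'pics/{n}.png'); x,y,w,h=a; cv2.imwrite(f'pics/{f}.png',cv2.resize(im[y:y+h,x:x+w],None,fx=b,fy=b,interpolation=cv2.INTER_CUBIC))
E
cd pics; python3 -c "
import cv2,numpy as np
a=[cv2.imread(f'{x}.png') for x in ('zl','zm')]
h=max(i.shape[0] for i in a); cv2.imwrite('zn.png',np.hstack([cv2.copyMakeBorder(i,0,h-i.shape[0],0,0,0) for i in a]))"
```

```text
tip (array([ 0.5514, -0.0502,  0.1581]), 0.0022)
cap (array([ 0.5492, -0.0464,  0.3477]), 0.0006)
s11 [0.40228127 0.32583955] [0.48557016 0.41190785] [0.44392572 0.3688737 ]
c11 [0.39844719 0.32181861] [0.48610121 0.40971506] [0.4422742  0.36576683]
```

View pics/zj.png

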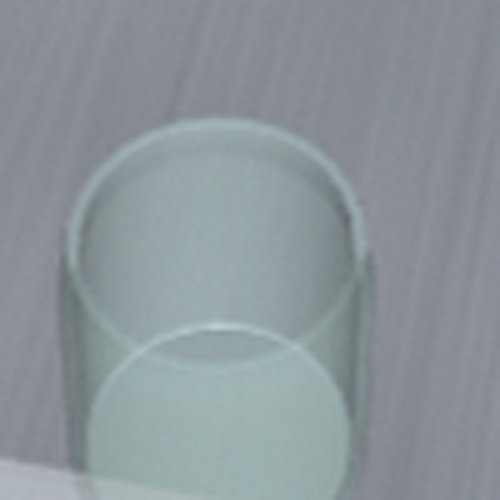

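View pics/zk.png

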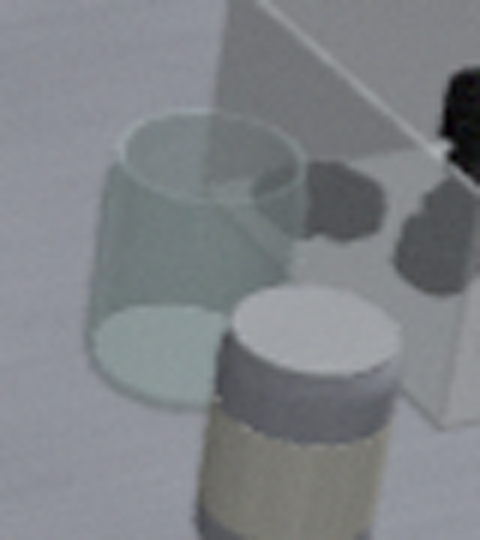

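View pics/zn.png

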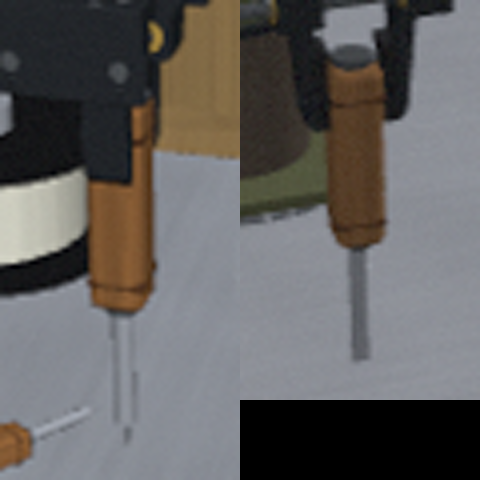

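Run:
```python
from h import *
S=load('s11');C=load('c11')
print('jar rim',tri(S,263,368.6,C,405.3,166.3),plane(S,263,368.6,.11).round(4),plane(C,405.3,166.3,.11).round(4))
print('jar base',plane(C,370+170/6,140+355/6,.003).round(4))
for c in (S,C):
    P=cloud(c); q=P[(P[...,0]>.2)&(P[...,0]<.7)&(P[...,1]>.3)&(P[...,1]<.9)&(P[...,2]>.116)]; print(len(q), q.max(0) if len(q) else '', q.min(0) if len(q) else '',np.percentile(q[:,2],[50,90,99]) if len(q) else '')
```

```text
jar rim (array([0.4431, 0.3693, 0.1082]), 0.0003) [0.4429 0.3707 0.11  ] [0.4455 0.3676 0.11  ]
jar base [0.4401 0.3638 0.003 ]
1304 [0.53114324 0.77086329 0.69295677] [0.3484815  0.4492911  0.11605968] [0.69295677 0.69295677 0.69295677]
649 [0.53358335 0.75259749 0.12551856] [0.30341726 0.4447097  0.11600984] [0.119329   0.12184084 0.1235298 ]
```

I'll move the tip over the jar at (0.430, 0.369), 13 mm off centre toward −x, the way the tool leans.

```bash
python3 -m handwheel '[[1,-0.012,0.004,0,0],[1,-0.025,0.008,0,0],[1,-0.0346,0.0112,0,0],[1,-0.0346,0.0112,0,0],[1,-0.0346,0.0112,0,0],[1,-0.0346,0.0112,0,0],[1,-0.0346,0.0112,0,0],[1,-0.0346,0.0112,0,0],[1,-0.0346,0.0112,0,0],[1,-0.0346,0.0112,0,0]]' 40
python3 -m handwheel '[[1,-0.0346,0.0112,0,0],[1,-0.0346,0.0112,0,0],[1,-0.021,0.0072,0,0],[1,-0.01,0.0036,0,0],[1,0,0,0,0],[1,0,0,0,0],[1,0,0,0,0],[1,0,0,0,0],[1,0,0,0,0],[1,0,0,0,0]]' 40
python3 - <<'E'
from h import *
s=st(); print(s['position'],s['tcp_rot'],s['ft_force'],s['qpos'])
for a,b in (('wrist','w12'),('side','s12'),('scene','c12')): snap(a,b)
for n,a,b,f in [('s12',(190,220,160,200),3,'zo'),('c12',(340,80,110,130),4,'zp')]:
    im=cv2.imread(f'pics/{n}.png'); x,y,w,h=a; cv2.imwrite(f'pics/{f}.png',cv2.resize(im[y:y+h,x:x+w],None,fx=b,fy=b,interpolation=cv2.INTER_CUBIC))
E
```

```text
time_s: 23.27
position: [0.4575, 0.2701, 0.3114]
tcp_rot: [3.141, 0.001, -1.601]
ft_force: [1.0, -0.4, -0.5]
gripper_width: 0.313
time_s: 24.1
position: [0.4297, 0.3676, 0.3114]
tcp_rot: [-3.141, -0.0, -1.604]
ft_force: [0.3, 0.5, -1.4]
gripper_width: 0.314
[0.4297, 0.3676, 0.3114] [-3.1413, -0.0002, -1.6044] [0.3209, 0.5014, -1.4378] [-0.9613, 0.5373, 0.286, 1.6682, -0.1766, 0.9614, -2.2164]
```

View pics/zo.png

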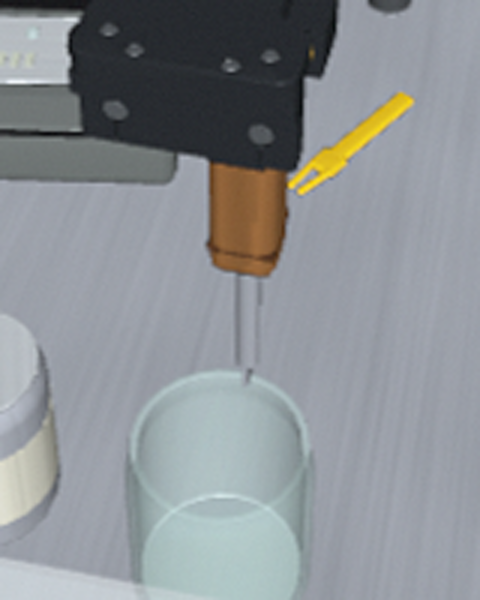

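View pics/zp.png

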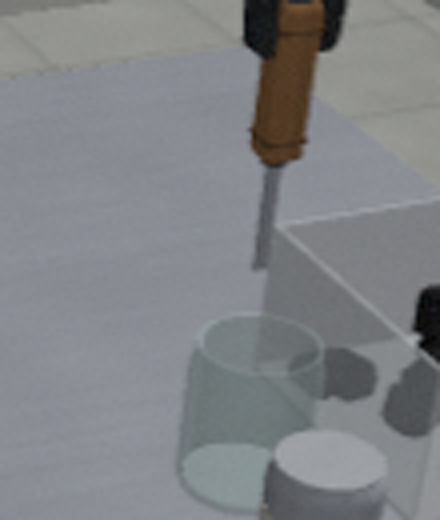

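Run:
```python
from h import *
S=load('s12');C=load('c12')
print('tip',tri(S,273,346.7,C,405,147))
print('shank top',tri(S,190+249/3,220+273/3,C,340+272/4,80+163/4))
print('jar rim',tri(S,190+219/3,220+445/3,C,340+262/4,80+344/4))
```

```text
tip (array([0.4294, 0.3687, 0.1592]), 0.0)
shank top (array([0.4283, 0.3696, 0.2324]), 0.0039)
jar rim (array([0.4431, 0.3697, 0.1092]), 0.0001)
```

The tip is at (0.429, 0.369) inside the rim circle centred at (0.443, 0.370). I'll lower it.

```bash
python3 -m handwheel '[[1,0,0,0.012,0],[1,0,0,0.02,0],[1,0,0,0.02,0],[1,0,0,0.02,0],[1,0,0,0.02,0],[1,0,0,0.02,0],[1,0,0,0.018,0],[1,0,0,0.01,0],[1,0,0,0,0],[1,0,0,0,0]]' 40
python3 - <<'E'
from h import *
s=st(); print(s['position'],s['ft_force'])
E
python3 -m handwheel '[[1,0,0,0.003,0],[1,0,0,0.002,0],[1,0,0,0.002,0],[1,0,0,0.001,0],[1,0,0,0.001,0],[1,0,0,0,0],[1,0,0,0,0],[1,0,0,0,0],[1,0,0,0,0],[1,0,0,0,0]]' 15
python3 - <<'E'
from h import *
s=st(); print(s['position'],s['ft_force'])
for a,b in (('side','s13'),('scene','c13')): snap(a,b)
for n,a,b,f in [('s13',(190,220,160,200),3,'zq'),('c13',(340,80,110,130),4,'zr')]:
    im=cv2.imread(f'pics/{n}.png'); x,y,w,h=a; cv2.imwrite(f'pics/{f}.png',cv2.resize(im[y:y+h,x:x+w],None,fx=b,fy=b,interpolation=cv2.INTER_CUBIC))
E
```

```text
time_s: 25.08
position: [0.4293, 0.3688, 0.1713]
tcp_rot: [-3.142, -0.0, -1.602]
ft_force: [-0.7, -0.5, -1.4]
gripper_width: 0.312
[0.4293, 0.3688, 0.1713] [-0.7028, -0.5378, -1.4217]
time_s: 25.92
position: [0.4291, 0.3688, 0.1623]
tcp_rot: [-3.141, 0.0, -1.602]
ft_force: [-0.3, 0.4, -2.5]
gripper_width: 0.318
[0.4291, 0.3688, 0.1623] [-0.2502, 0.4047, -2.4902]
```

View pics/zq.png

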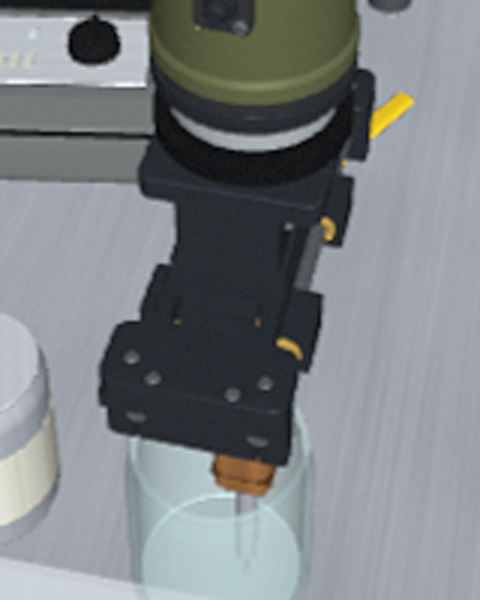

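View pics/zr.png

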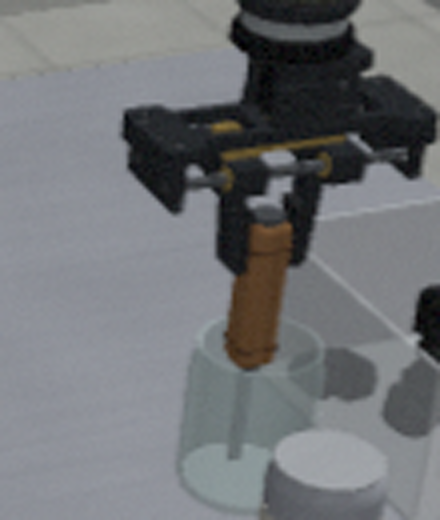

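```bash
python3 -m handwheel '[[1,0,0,0.001,0],[1,0,0,0.001,0],[1,0,0,0.0005,0],[1,0,0,0.0005,0],[1,0,0,0,0],[1,0,0,0,0],[1,0,0,0,0],[1,0,0,0,0],[1,0,0,0,0],[1,0,0,0,0]]' 8
python3 - <<'E'
from h import *
s=st(); print(s['position'],s['ft_force'])
E
```

```text
time_s: 26.85
position: [0.4291, 0.3688, 0.1593]
tcp_rot: [-3.141, 0.0, -1.602]
ft_force: [-0.4, 0.9, -2.5]
gripper_width: 0.317
[0.4291, 0.3688, 0.1593] [-0.4197, 0.8662, -2.4859]
```

```bash
python3 -m handwheel '[[1,0,0,0.0007,0],[1,0,0,0.0007,0],[1,0,0,0.0006,0],[1,0,0,0,0],[1,0,0,0,0],[1,0,0,0,0],[1,0,0,0,0],[1,0,0,0,0],[1,0,0,0,0],[1,0,0,0,0]]' 8
python3 - <<'E'
from h import *
s=st(); print(s['position'],s['ft_force'])
E
```

```text
time_s: 27.68
position: [0.4295, 0.369, 0.1578]
tcp_rot: [-3.141, 0.001, -1.602]
ft_force: [0.6, -0.2, 5.7]
gripper_width: 0.318
[0.4295, 0.369, 0.1578] [0.5923, -0.1945, 5.7166]
```

The tip is on the jar floor. I'll back off a hair and open.

```bash
python3 -m handwheel '[[1,0,0,-0.0006,0],[1,0,0,0,0],[0.2,0,0,0,0],[0.1,0,0,0,0],[0,0,0,0,0],[-0.1,0,0,0,0],[-0.2,0,0,0,0],[-0.2,0,0,0,0],[-0.2,0,0,0,0],[-0.2,0,0,0,0]]' 8
python3 - <<'E'
from h import *
s=st(); print(s['position'],s['ft_force'],s['gripper_width'])
for a,b in (('side','s14'),('scene','c14')): snap(a,b)
for n,a,b,f in [('s14',(190,220,160,200),3,'zs'),('c14',(340,80,110,130),4,'zt')]:
    im=cv2.imread(f'pics/{n}.png'); x,y,w,h=a; cv2.imwrite(f'pics/{f}.png',cv2.resize(im[y:y+h,x:x+w],None,fx=b,fy=b,interpolation=cv2.INTER_CUBIC))
E
```

```text
time_s: 28.52
position: [0.429, 0.3688, 0.1578]
tcp_rot: [-3.142, 0.0, -1.602]
ft_force: [-0.6, -0.6, 0.6]
gripper_width: 0.598
[0.429, 0.3688, 0.1578] [-0.5896, -0.5732, 0.5713] 0.5985
```

View pics/zt.png

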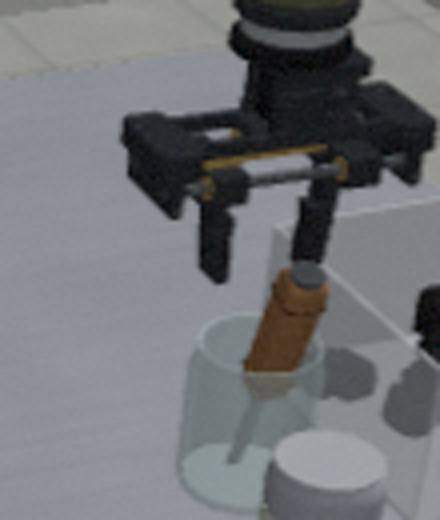

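View pics/zs.png

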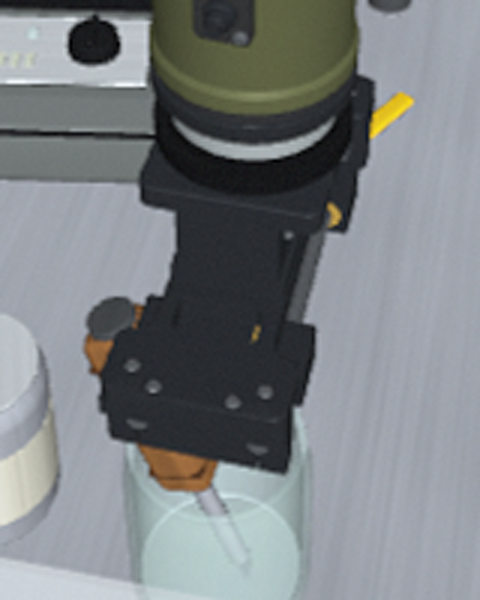

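The driver rests in the standing jar, leaning toward +x and clear of the jaws. I'll lift straight up, then go back over the well to check the slot.

```bash
python3 -m handwheel '[[-0.2,0,0,-0.01,0],[-0.2,0,0,-0.02,0],[-0.2,0,0,-0.03,0],[-0.2,0,0,-0.03,0],[-0.2,0,0,-0.03,0],[-0.2,0,0,-0.02,0],[-0.2,0,0,0,0],[-0.2,0.01,0,0,0],[-0.2,0.03,0,0,0],[-0.2,0.035,0,0,0]]' 8
python3 - <<'E'
from h import *
w=load('w11'); s=st(); print(s['position'],s['tcp_rot'])
E
python3 -m handwheel '[[-1,0.038,-0.012,0,0],[-1,0.038,-0.012,0,0],[-1,0.038,-0.012,0,0],[-1,0.038,-0.012,0,0],[-1,0.038,-0.012,0,0],[-1,0.038,-0.012,0,0],[-1,0.03,-0.012,0,0],[-1,0.03,-0.012,0,0],[-1,0.03,0,0,0],[-1,0.015,0,0,0]]' 8
python3 - <<'E'
from h import *
s=st(); print(s['position'],s['tcp_rot'],s['time_s'])
c=snap('wrist','w15'); print(proj(c,[.611,-.0495,.0905],True),np.linalg.inv(c['world_to_cam'])[:3,3])
E
```

```text
time_s: 29.45
position: [0.4253, 0.2938, 0.2965]
tcp_rot: [3.14, -0.001, -1.598]
ft_force: [0.6, -1.2, 0.2]
gripper_width: 0.599
[0.4253, 0.2938, 0.2965] [3.1399, -0.0009, -1.5981]
time_s: 30.28
position: [0.5105, -0.0473, 0.2967]
tcp_rot: [3.139, -0.003, -1.608]
ft_force: [-0.5, 0.2, -0.2]
gripper_width: 0.997
[0.5105, -0.0473, 0.2967] [3.1387, -0.0027, -1.6081] 30.2833
(np.float64(276.2507649546732), np.float64(93.78722539231366)) [ 0.58893593 -0.05047517  0.44247386]
```

View pics/w15.png

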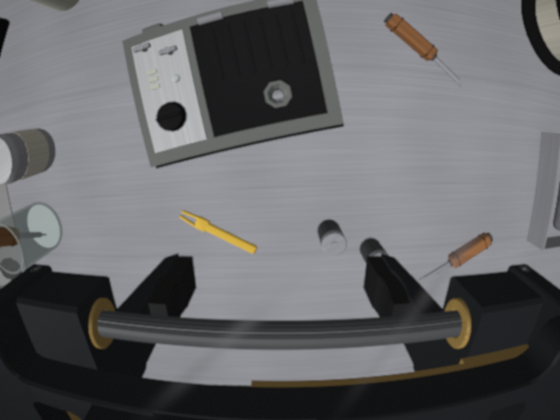

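The wrist camera is almost above the well (pixel (276,94)), 3.6° off vertical. I'll move closer for a clear look at the slot.

```bash
python3 -m handwheel '[[-1,0,-0.011,0.01,0],[-1,0,-0.011,0.02,0],[-1,0,0,0.03,0],[-1,0,0,0.03,0],[-1,0,0,0.01,0],[-1,0,0,0,0],[-1,0,0,0,0],[-1,0,0,0,0],[-1,0,0,0,0],[-1,0,0,0,0]]' 8
python3 - <<'E'
from h import *
c=snap('wrist','w16'); u,v=map(int,proj(c,[.611,-.0495,.0905],True)); print(u,v)
for a,b in (('side','s16'),('scene','c16')): snap(a,b)
im=cv2.imread('pics/w16.png')[max(0,v-35):v+35,u-35:u+35]; im=cv2.resize(im,None,fx=8,fy=8,interpolation=cv2.INTER_CUBIC); cv2.imwrite('pics/zu.png',cv2.convertScaleAbs(im,alpha=1.4))
E
```

```text
time_s: 31.17
position: [0.535, -0.0427, 0.1992]
tcp_rot: [-3.139, 0.0, -1.602]
ft_force: [0.1, -0.4, 0.1]
gripper_width: 1.001
283 117
```

View pics/zu.png

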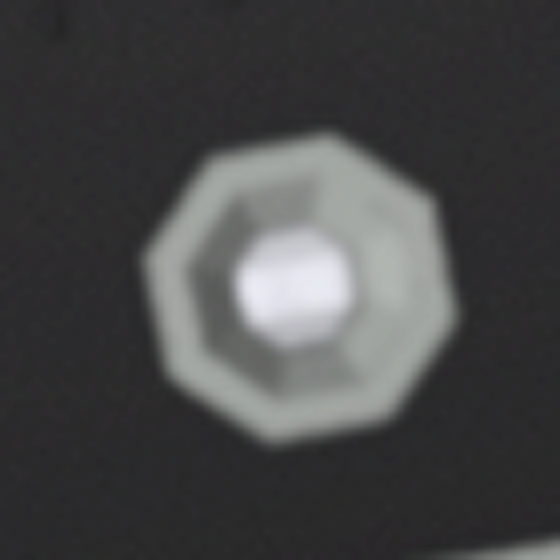

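View pics/c16.png

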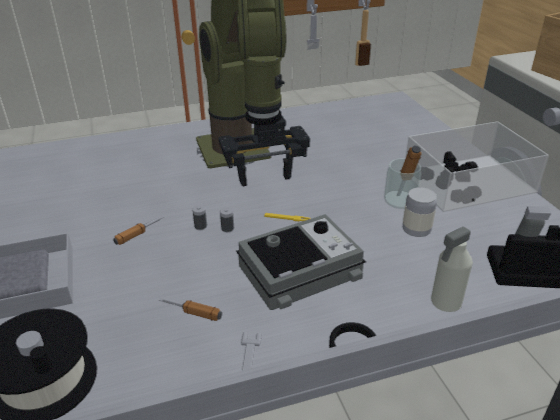

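View pics/s16.png

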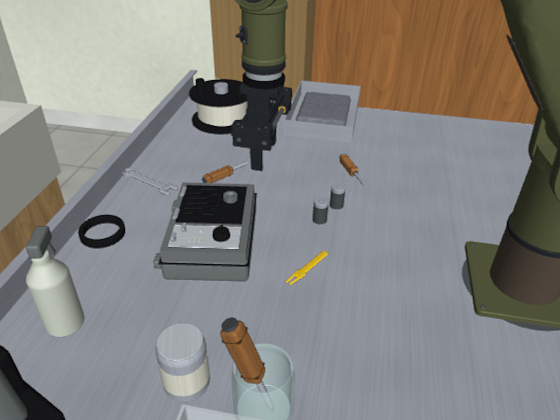

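The driver stands in the upright jar, and the bystanders are in place. Down in the well the screw head shows as a bright disc. I'll stretch its contrast and use the depth to find the slot direction.

Run:
```python
from h import *
c=load('w16'); g=cv2.cvtColor(c['pixels'],cv2.COLOR_RGB2GRAY).astype(float); 
r=slice(107,129); q=slice(274,297)
d=c['range_z'][110:126,277:294]; print((d*1000).round(0).astype(int))
s=g[r,q]; s=np.clip((s-90)/(s.max()-90),0,1)*255; print(g[108:128,276:296].astype(int))
cv2.imwrite('pics/zv.png',cv2.resize(s.astype(np.uint8),None,fx=24,fy=24,interpolation=cv2.INTER_CUBIC))
```

```text
[[243 246 247 245 245 245 245 246 252 261 258 247 246 245 244 244 244]
 [244 245 244 246 257 269 269 270 270 270 271 266 251 244 247 244 244]
 [246 245 247 270 270 271 272 271 272 272 273 272 272 264 247 247 245]
 [246 247 271 271 272 271 273 272 272 273 272 273 272 272 263 247 247]
 [247 269 272 273 273 273 273 273 273 274 274 272 272 272 266 246 247]
 [247 273 271 274 273 274 273 274 273 275 277 277 276 276 271 251 246]
 [282 274 274 274 276 276 277 276 277 277 277 277 277 277 276 255 246]
 [264 277 277 278 277 277 278 276 277 278 277 276 277 275 281 258 247]
 [249 278 278 278 277 278 276 277 276 277 278 277 278 278 278 263 247]
 [248 276 277 278 278 277 277 279 277 276 277 277 274 274 275 266 248]
 [248 278 277 277 276 277 277 274 275 273 273 274 273 274 275 257 248]
 [248   0 275 276 275 273 275 273 275 274 274 274 275 274 275 249 248]
 [249 249 266 275 274 274 274 275 275 273 274 274 273 274 270 254 248]
 [248 249 250 256 274 274 273 273 275 273 273 271 273 265 249 248 248]
 [247 248 248 249 249 269 273 273 273 273 271 265 260 256 249 248 247]
 [248 248 247 248 249 250 259 264 2
[... 1037 characters left out ...]
 116 111
  118 123]
 [ 69  89 126 154 163 162 159 159 158 156 157 156 154 150 142 125 108 108
  115 119]
 [ 67  80 110 141 155 156 152 150 148 146 144 143 141 135 125 111 105 110
  115 117]
 [ 66  73  95 121 136 141 140 139 138 137 136 134 132 126 114 106 108 113
  115 116]
 [ 68  71  80  96 109 121 128 131 132 130 128 127 124 116 108 108 112 116
  116 116]
 [ 71  72  73  77  87 100 113 122 123 119 114 111 107 103 103 109 114 116
  116 116]
 [ 72  72  73  73  75  82  92 102 103 100  95  93  93  94 101 110 115 117
  115 115]
 [ 76  73  73  72  72  73  78  85  89  91  90  91  92  93  98 107 114 115
  115 114]
 [ 90  79  75  73  72  72  76  83  89  92  93  93  93  94  96 102 109 113
  114 114]]
```

View pics/zv.png

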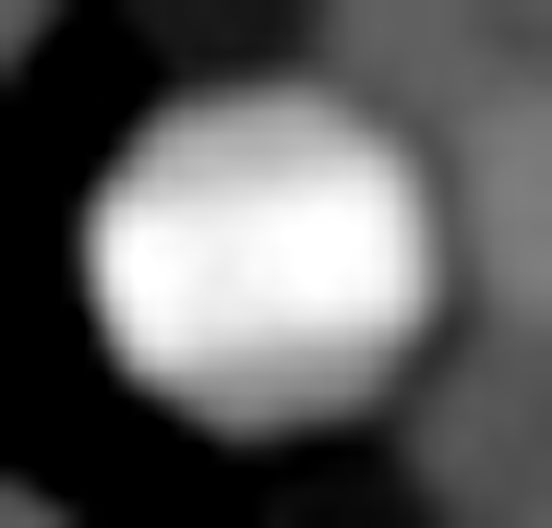

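The deeper slot pixels (about 277 mm, head face about 273 mm) form a band rising about 11° across the image. In the world that is direction (0.16, −0.98), within about 1° of the case's long side, so the screw is locked. The head is about 30 mm below the boss top, so it is fully up. The robot touches nothing, so I'm handing the job in.

```bash
python3 -c "
from station import workorder; print(workorder.close_job())"
```

```text
the job is handed in; nothing more can be done
None
```

The lock screw is turned to locked and has sprung back up, and the screwdriver stands bit down in the glass jar. I handed the job in with about 31 s of the 64 s used.

**What I did:**
- I picked the largest screwdriver up near its butt and let it swing down to hang vertically. I stood it in the well and took hold of it again, centred.
- I pressed the screw about 6 mm down with roughly 10 N and turned the driver about 103° clockwise, which includes the blade's play.
- I then eased off, withdrew the driver, set it bit down in the jar and let go.

**Last checks:**
- **Screw angle:** seen from above, the slot lies along the case's long side to within about 1°, estimated by eye from a low-resolution depth picture.
- **Screw height:** the spring force fell smoothly past the 7 N cam point to under 5 N. The screw head reads about 30 mm below the well's mouth, so it is fully up.
- **Jar and bench:** the jar stands with the driver leaning on its rim. The tin, cells, tick remover and small drivers look unmoved.
- **Robot:** the gripper was open and touching nothing when I handed in.

**Disagreements:**
- The shank rubbed slightly in the well while coming out, about 3 N with up to 4 N sideways.
- On release the driver tipped toward +x, where I had expected −x; it did no harm.

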